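# Slide the dip pot home on the bench heater

## Task

Take the lidded dip pot by its handle and slide it across the bench heater from the white ring to the yellow ring, without lifting or tipping it, and on until it is home against both red rollers of the backstop; press it there gently but firmly for a moment, with no hard knock. The backstop is clamped anywhere along its slot, so feel for it. Leave the pot standing there with its handle lying along the yellow stripe and the white feeler pushed in, and do not disturb the jar, the bottle or the grinding wheels.

Things in the scene. Friction and masses are not known exactly. Their poses are not given: they have to be found in the camera images.
- pot: Loose lidded dip pot: aluminium cylinder, 100 mm diameter, 70 mm high (90 mm to the top of the lid knob; lid fixed), about 0.5 kg. Origin at the centre of its underside, z up. A straight black handle points along its -x: a level bar 18 mm wide (y), 20 mm high, from 50 to 140 mm from the pot's axis, its middle 50 mm above the underside. Grip it across its width from above.
- heater: The bench heater (cold), a fixed dark steel slab 260 x 480 x 20 mm (its x, y, z) lying on the bench. Origin under its centre; the pot slides on its flat top, 20 mm above the bench. Its long sides run along its y.
- dock: The yellow ring, 128 mm in diameter, painted on the heater's top (left or right): where the pot must go. Origin at its centre, on the top surface. Its +x points to the backstop behind the ring; a yellow stripe runs from the ring along its -x, where the handle must lie. Home, the pot's axis lies on the ring's x axis, from 14 mm short of to 14 mm beyond its centre, as the backstop is set.
- park: The white ring, 128 mm in diameter, painted on the heater's top: where the pot starts. Origin at its centre on the top surface.
- feeler (a joint): White spring plunger, 22 mm above the heater's top, midway between the two rollers of the blue backstop (red, free-turning, 20 mm diameter, 40 mm high, 98 mm apart across the dock's x). Value: how far it is in, m: 0 = out, about 0.006 with the pot home, 0 when the pot is 6 mm or more short. The backstop (120 mm wide) does not give way.
- jar: Bystander: a small loose jar with a yellow cap, 44 mm in diameter, 70 mm high, standing at the far edge of the heater between the rings. Origin at the centre of its underside.
- coolant: Bystander: a loose white bottle with a blue cap, 66 mm in diameter, 190 mm high, on the bench to the right. Origin at the centre of its underside.
- wheels: Bystander: a loose stack of two grinding wheels, pink below and off-white above, 120 mm in diameter, 38 mm high, on the bench to the left. Origin at the centre of its underside.

How it is judged:
By the outcome, as a careful person would: the job done as asked, in the order asked, and still so for the second after the job is handed in, with the robot touching nothing.
It also fails if it takes over 72 s, if anything falls off the work surface, if the arm or the gripper's body presses on something with over 40 N, if the wrist force passes 120 N, or if a joint passes its speed limit or range.

## Robot

A 7-joint arm with a two-finger parallel gripper is mounted at the origin on the work surface. World frame = base frame: x ahead of the robot, y to its left, z up, the work surface at z = 0. Lengths are in mm, angles in rad, forces in N, time in s.
With the tool pointing down it reaches from about 375 to 925 mm from the base axis. Payload 3.1 kg.
Tool frame: the origin (TCP) lies midway between the tips of the shut fingers; the grasp point (between the pads) lies 19 mm behind it (r.hold_point_z is the distance from the TCP to the grasp point, in mm); z points along the fingers, y is the direction in which the jaws open and shut (so a half turn about z gives the same grasp; the last joint's range is limited). The gripper opens to 85 mm and grips with 20 to 120 N. Pads are 22 mm wide; open, the fingers measure 114 mm over their backs; the gripper's body (76 mm by 85 mm) begins 54 mm behind the grasp point. The pads swing forward as they close: fully open they stand 13 mm farther back than shut.
Start: joints at [-1.237, 0.383, 0.044, 1.598, -0.018, 1.161, -0.05], TCP at [272.008, 590.351, 231.269] pointing down, gripper open.
Joint ranges: [-2.61, 2.61], [-0.41, 2.15], [-1.48, 1.57], [0, 2.5], [-1.57, 4.71], [0.05, 1.97], [-2.85, 2.85]. Speed limits (rad/s): [2.79, 2.79, 3.14, 3.14, 3.14, 3.14, 3.14].

## Interface

Orientations are given as a unit quaternion [w, x, y, z].
In Python, from cell import r gives the robot as it stands.
- The arm moves only by the tool send_rows, never from a script. Its argument "steps" is a list of rows, each an object with "hand": the closure in counts, from 0 (fully open) to 255 (shut); "travel": the shift along the tool's x, y, z in mm, a list of three; "twist": the turn, a rotation vector about the tool's x, y, z in degrees, a list of three. In form: [{"hand": hand, "travel": [tx, ty, tz], "twist": [ax, ay, az]}, ...]. A call has 1 to 12 rows; each row shifts and turns the pose as measured when the row begins, along the tool's axes as they then stand; what a row does not reach is not made up. A row lasts 1/10 s, in which the tool goes at most 50 mm and 8.59 degrees, less where a joint would pass 70% of its speed; a pose out of reach is approached as far as the arm can. A call with a gripper value outside its range is refused whole. The fingers move at their own pace and stop on an object; the grip force is fixed at half the most. Time passes only in rows, so rows that do not move let the fingers close. It gives the time, the measured TCP pose, the force and the opening at its end, in the units of the state.
- r.get_state(): the state, without advancing time (a new reading comes with each control period).
- r.read_camera(name): name is "side" or "top" or "wrist"; returns the picture (480x640x3 uint8, red, green, blue); there is no depth.
- r.camera_model(name): a dict with "camera_matrix" (3x3 intrinsics, pixels), "camera_from_world" (4x4, takes a point from world to camera coordinates); the wrist camera has in their place "T_tool_cam" (4x4, takes a point from camera to tool coordinates, whose origin is the TCP and whose axes are the flange's). Camera axes: x right, y down, z forward; pixel columns grow to the right and rows downward; lengths in mm; the calibration is good to about 2 mm. A picture is of the moment at which its call begins: read the wrist's pose just before it. camera_model takes no time and is no camera call.
- r.sign_off(): hands the job in, once; it reports no verdict.
The state is a dict: "clock": time; "joint_positions": joint angles; "joint_vel": joint speeds; "effort": joint torques, N m; "eef_pos": TCP position; "tcp_rot": TCP orientation; "ft_force": force on the tool from outside, world axes, zero at the start; "moment": the same for the moment, N m; "opening": opening from 0.0 (shut) to 1.0 (fully open).
Only numpy, scipy, OpenCV 4.12 (cv2) and the standard library are available. Lean on these libraries where they do the work, as an engineer would, in place of code of your own. Each camera call takes 0.05 s, during which the arm holds its last target.

## Working session

There is one attempt and no reset: what is moved stays moved. The work goes in short steps, Python scripts to look and compute and a tool call to move; the robot and the scene stay as the last step left them, time stands still between calls to the robot, and variables do not carry over. Pictures are saved under pics/ and viewed, and the job is handed in when it is done.

Besides the shell and the picture viewer there is one more tool, called as name(argument=value, ...), one argument or row to a line, values as JSON. send_rows: Moves the arm, as the interface text tells. Its arguments: {"type":"object","properties":{"steps":{"type":"array","items":{"type":"object","properties":{"hand":{"type":"number"},"travel":{"type":"array","items":{"type":"number"}},"twist":{"type":"array","items":{"type":"number"}}}}}},"required":["steps"]}

```bash
ls; mkdir -p pics
python3 - <<'E'
from cell import r
import cv2,numpy as np
s=r.get_state();print(s, r.hold_point_z)
for n in("top","side"):
    cv2.imwrite(f"pics/{n}0.png",r.read_camera(n)[:,:,::-1])
for n in("top","side","wrist"): print(r.camera_model(n))
E
```

```text
pics
{'clock': 0.0, 'joint_positions': array([-1.236787  ,  0.38387767,  0.04381877,  1.59960374, -0.01793419,
        1.1611961 , -0.04990247]), 'joint_vel': array([-0.0015113 ,  0.00039855, -0.00092516, -0.0003168 ,  0.00048862,
       -0.00038693,  0.00114008]), 'effort': array([ 4.19552725e-04, -4.33455777e+01,  1.02439843e+00, -2.49513316e+01,
        1.04586279e-02,  1.12136392e-02, -3.95630792e-06]), 'eef_pos': array([271.6214037 , 589.46968021, 229.84556238]), 'tcp_rot': array([-2.34647304e-04,  2.14193267e-01,  9.76790372e-01, -1.32575521e-03]), 'ft_force': array([ 0.55731553, -0.35737154,  0.47075865]), 'moment': array([ 0.00030961,  0.02242423, -0.01345135]), 'opening': 0.9995752583642672} 18.700000000000003
{'camera_matrix': array([[516.51079068,   0.        , 320.29331176],
       [  0.        , 516.51079068, 237.21766939],
       [  0.        ,   0.        ,   1.        ]]), 'camera_from_world': array([[-2.69315329e-02, -9.99622810e-01, -5.37861996e-03,
         2.13437091e+01],
       [-9.82291703e-01,  2.74618232e-02, -1.85334450e-01,
         5.87686112e+02],
       
[... 529 characters left out ...]
       [ 5.61378138e-01,  5.90645014e-01, -5.79649078e-01,
         1.10283617e+03],
       [ 0.00000000e+00,  0.00000000e+00,  0.00000000e+00,
         1.00000000e+00]])}
{'camera_matrix': array([[410.24439519,   0.        , 318.3536914 ],
       [  0.        , 410.24439519, 235.75233728],
       [  0.        ,   0.        ,   1.        ]]), 'T_tool_cam': array([[-9.57937605e-04, -9.56655754e-01, -2.91219591e-01,
         7.28469435e+01],
       [ 9.99999458e-01, -7.97827482e-04, -6.68536186e-04,
        -6.55746825e-01],
       [ 4.07215996e-04, -2.91220074e-01,  9.56656000e-01,
        -1.41408317e+02],
       [ 0.00000000e+00,  0.00000000e+00,  0.00000000e+00,
         1.00000000e+00]])}
```

View pics/top0.png

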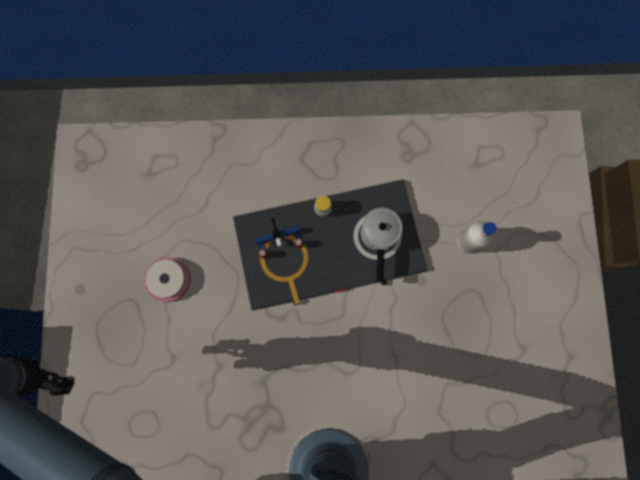

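View pics/side0.png

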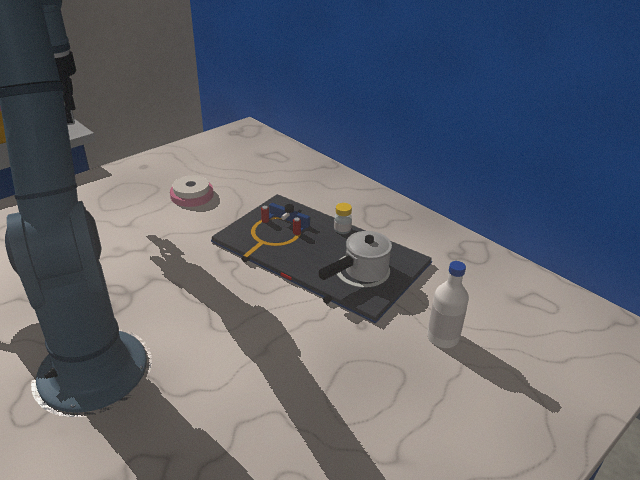

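The top view shows the dock ring near (284,259), its stripe ending at (297,303), the rollers at (263,253) and (298,242), the pot at (381,232) with its handle end at (382,281), and the jar at (323,205).

```bash
cat > h.py <<'E'
from cell import r
import cv2,numpy as np
from scipy.spatial.transform import Rotation as R
def ray(name,uv,z,T=None):
    m=r.camera_model(name);K=np.array(m['camera_matrix'])
    if name=='wrist':
        s=r.get_state() if T is None else T
        q=s['tcp_rot'];W=np.eye(4);W[:3,:3]=R.from_quat([q[1],q[2],q[3],q[0]]).as_matrix();W[:3,3]=s['eef_pos']
        C=W@m['T_tool_cam']
    else: C=np.linalg.inv(m['camera_from_world'])
    d=C[:3,:3]@(np.linalg.inv(K)@np.array([uv[0],uv[1],1.]))
    p=C[:3,3];return p+d*(z-p[2])/d[2]
def proj(name,P):
    m=r.camera_model(name);c=m['camera_from_world'];K=m['camera_matrix']
    p=c[:3,:3]@np.array(P)+c[:3,3];p=K@p;return p[:2]/p[2]
E
python3 - <<'E'
from h import *
t=cv2.imread('pics/top0.png')
cv2.imwrite('pics/top0c.png',cv2.resize(t[170:320,225:425],None,fx=4,fy=4,interpolation=cv2.INTER_CUBIC))
s=cv2.imread('pics/side0.png')
cv2.imwrite('pics/side0c.png',cv2.resize(s[180:330,205:445],None,fx=3.3,fy=3.3,interpolation=cv2.INTER_CUBIC))
E
```

```text
(no output)
```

View pics/top0c.png

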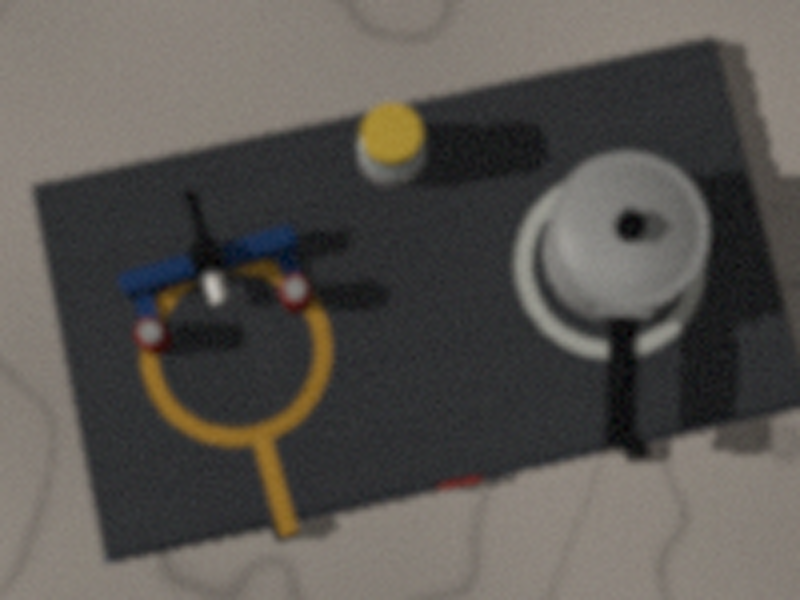

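View pics/side0c.png

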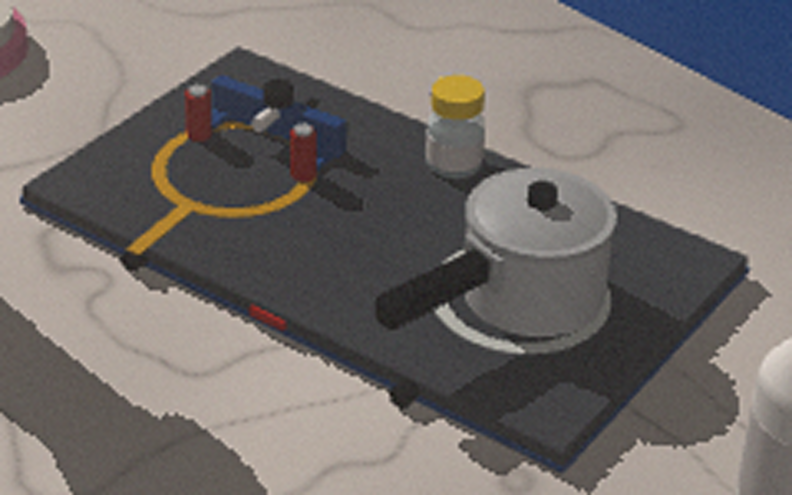

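Run:
```python
from h import *
c=lambda x,y:((x+.5)/4+225-.5,(y+.5)/4+170-.5)
pts={'c1':(37,187,20),'c2':(713,40,20),'c3':(110,560,20),'ring':(237,354,20),'stripe_end':(287,533,20),'stripe_start':(262,440,20),'rolL':(150,331,60),'rolR':(295,287,60),'feeltip':(216,300,42),
'park':(608,262,20),'knob':(631,225,110),'lid':(628,230,95),'hroot':(623,325,80),'hend':(627,447,80),'jarcap':(392,135,90)}
P={}
for k,(x,y,z) in pts.items():
    P[k]=ray('top',c(x,y),z);print(k,P[k].round(1))
def d(a,b):
    v=P[b]-P[a];print(a,b,np.hypot(*v[:2]).round(1),np.degrees(np.arctan2(v[1],v[0])).round(2))
d('c1','c2');d('c3','c1');d('stripe_end','ring');d('stripe_end','stripe_start');d('rolR','rolL');d('hend','hroot');d('hend','knob');d('park','ring')
# yellow ring segmentation fit
t=cv2.imread('pics/top0.png');hsv=cv2.cvtColor(t,cv2.COLOR_BGR2HSV)
m=cv2.inRange(hsv,(12,120,80),(32,255,255));m[:225]=0
ys,xs=np.nonzero(m);Q=np.array([ray('top',(a,b),20) for a,b in zip(xs,ys)])[:,:2]
from scipy.optimize import least_squares
r0=least_squares(lambda p:np.hypot(Q[:,0]-p[0],Q[:,1]-p[1])-p[2],[*P['ring'][:2],60],loss='soft_l1');print('ringfit',r0.x)
C=r0.x[:2];far=np.hypot(*(Q-C).T)>70;v=C-Q[far].mean(0);print(far.sum(),np.degrees(np.arctan2(v[1],v[0])))
```

```text
c1 [658.8 238.5  20. ]
c2 [ 749.4 -226.2   20. ]
c3 [406.1 189.5  20. ]
ring [540.5 104.2  20. ]
stripe_end [420.6  72.9  20. ]
stripe_start [482.4  88.4  20. ]
rolL [551.2 157.7  60. ]
rolR [577.7  62.8  60. ]
feeltip [573.6 115.9  42. ]
park [ 596.1 -146.7   20. ]
knob [ 602.4 -152.4  110. ]
lid [ 602.4 -152.1   95. ]
hroot [ 543.4 -147.7   80. ]
hend [ 465.2 -146.5   80. ]
jarcap [670.4  -3.2  90. ]
c1 c2 473.4 -78.97
c3 c1 257.4 10.97
stripe_end ring 123.9 14.61
stripe_end stripe_start 63.7 14.05
rolR rolL 98.5 105.58
hend hroot 78.3 -0.92
hend knob 137.4 -2.47
park ring 257.0 102.51
ringfit [538.53045178 103.89853332  58.67432359]
114 15.332315766622196
```

send_rows(
  steps=[
    {"hand": 0, "travel": [-15, -15, -10], "twist": [0, 0, 0]},
    {"hand": 0, "travel": [-33, -35, -10], "twist": [0, 0, 0]},
    {"hand": 0, "travel": [-33, -35, -10], "twist": [0, 0, 0]},
    {"hand": 0, "travel": [-33, -35, -10], "twist": [0, 0, 0]},
    {"hand": 0, "travel": [-33, -35, -10], "twist": [0, 0, 0]},
    {"hand": 0, "travel": [-33, -35, -10], "twist": [0, 0, 0]},
    {"hand": 0, "travel": [-33, -35, -10], "twist": [0, 0, 0]},
    {"hand": 0, "travel": [-33, -35, -10], "twist": [0, 0, 0]},
    {"hand": 0, "travel": [-33, -35, -10], "twist": [0, 0, 0]},
    {"hand": 0, "travel": [-33, -35, 0], "twist": [0, 0, 0]},
    {"hand": 0, "travel": [-33, -35, 0], "twist": [0, 0, 0]},
    {"hand": 0, "travel": [0, 0, 0], "twist": [0, 0, 0]},
  ],
)

```text
clock: 1.3
eef_pos: [433.5, 99.4, 316.8]
tcp_rot: [-0.003, 0.212, 0.977, -0.005]
ft_force: [0.3, 0.7, -0.4]
opening: 1.005
```

send_rows(
  steps=[
    {"hand": 0, "travel": [-30, -30, 5], "twist": [0, 0, 0]},
    {"hand": 0, "travel": [-30, -30, 5], "twist": [0, 0, 0]},
    {"hand": 0, "travel": [-30, -25, 5], "twist": [0, 0, 0]},
    {"hand": 0, "travel": [0, 0, 0], "twist": [0, 0, -8]},
    {"hand": 0, "travel": [0, 0, 0], "twist": [0, 0, -8]},
    {"hand": 0, "travel": [0, 0, 0], "twist": [0, 0, -8]},
    {"hand": 0, "travel": [0, 0, 0], "twist": [0, 0, 0]},
    {"hand": 0, "travel": [0, 0, 0], "twist": [0, 0, 0]},
    {"hand": 0, "travel": [0, 0, 0], "twist": [0, 0, 0]},
  ],
)

```text
clock: 2.2
eef_pos: [478.3, -19.0, 298.5]
tcp_rot: [-0.006, 0.001, 1.0, -0.004]
ft_force: [-0.7, -0.9, 0.8]
opening: 0.999
```

Run:
```python
from h import *
import json
s=r.get_state();im=r.read_camera('wrist')[:,:,::-1]
cv2.imwrite('pics/w1.png',im);print(s['eef_pos'],s['tcp_rot'],s['ft_force'])
json.dump({k:list(map(float,s[k])) for k in('eef_pos','tcp_rot')},open('w1.json','w'))
```

```text
[478.31298303 -18.95198974 298.5495217 ] [-6.39960661e-03  8.60869091e-04  9.99972891e-01 -3.53849052e-03] [-0.72761398 -0.91356957  0.82554524]
```

View pics/w1.png

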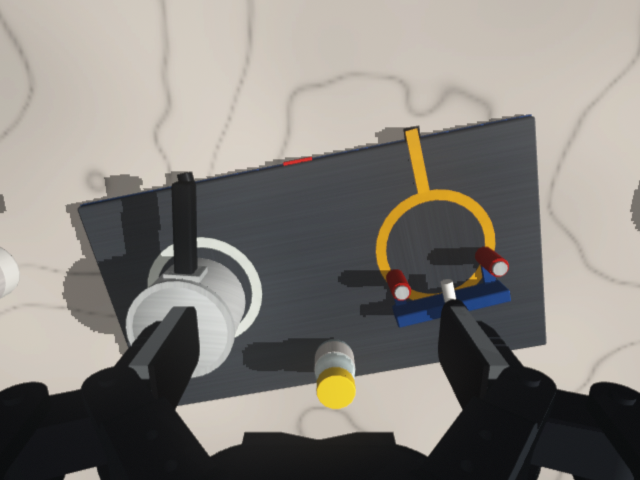

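The wrist view shows the dock ring around (436,245), the stripe end at (411,130), the roller caps at (402,292) and (500,268), the handle from (182,178) to (187,272), and the jar at (335,375).

Run:
```python
from h import *
import json
from scipy.optimize import least_squares
T=json.load(open('w1.json'))
w=lambda u,v,z:ray('wrist',(u,v),z,T)
A=w(402,292,60);B=w(500,268,60);print('rollers',A,B,np.hypot(*(B-A)[:2]))
n=(B-A);th=np.arctan2(n[1],n[0])-np.pi/2;print('yaw rollers',np.degrees(th));
im=cv2.imread('pics/w1.png');hsv=cv2.cvtColor(im,cv2.COLOR_BGR2HSV)
m=cv2.inRange(hsv,(12,150,120),(32,255,255));m[320:]=0
ys,xs=np.nonzero(m);Q=np.array([w(a,b,20) for a,b in zip(xs,ys)])[:,:2]
f=least_squares(lambda p:np.hypot(Q[:,0]-p[0],Q[:,1]-p[1])-p[2],[540,104,60],loss='soft_l1').x
print('ring',f);C=f[:2];S=Q[np.hypot(*(Q-C).T)>72];v=C-S.mean(0);print('stripe yaw',np.degrees(np.arctan2(v[1],v[0])))
l=cv2.fitLine(S.astype(np.float32),cv2.DIST_L2,0,.01,.01).ravel();print('line yaw',np.degrees(np.arctan2(l[1],l[0])))
mid=(A+B)[:2]/2;print('mid',mid,'home',mid-34.64*np.array([np.cos(th),np.sin(th)]))
# handle edges
he=w(182,179,80);hr=w(187,268,80);print('handle',he,hr,np.degrees(np.arctan2(*(hr-he)[1::-1])))
for v in(190,210,230,250,265):
    g=im[v,150:225].astype(int).sum(1); i=np.nonzero(g<100)[0]+150; 
    if len(i): print(v,i.min(),i.max(),w(i.min(),v,80)[:2].round(1),w(i.max(),v,80)[:2].round(1))
print('corners',w(81,206,20),w(533,116,20),w(546,345,20))
cv2.imwrite('pics/w1h.png',cv2.resize(im[150:300,110:310],None,fx=4,fy=4,interpolation=cv2.INTER_CUBIC))
```

```text
rollers [576.32376101  61.70127821  60.        ] [550.58114312 156.72620354  60.        ] 98.4500828321521
yaw rollers 15.157832053861078Traceback (most recent call last):
  File "<stdin>", line 10, in <module>
  File "<stdin>", line 5, in <lambda>
  File "h.py", line 5, in ray
    m=r.camera_model(name);K=np.array(m['camera_matrix'])
ValueError: time passes only in moves, steps and waits
```

```bash
python3 - <<'E'
t=open('h.py').read()
t=t.replace("def ray","import functools\ncm=functools.lru_cache(None)(lambda n:r.camera_model(n))\ndef ray").replace("m=r.camera_model(name)","m=cm(name)")
open('h.py','w').write(t)
E
cat > m1.py <<'E'
from h import *
import json
from scipy.optimize import least_squares
T=json.load(open('w1.json'))
w=lambda u,v,z:ray('wrist',(u,v),z,T)
A=w(402,292,60);B=w(500,268,60);n=(B-A);th=np.arctan2(n[1],n[0])-np.pi/2
im=cv2.imread('pics/w1.png');hsv=cv2.cvtColor(im,cv2.COLOR_BGR2HSV)
m=cv2.inRange(hsv,(12,150,120),(32,255,255));m[320:]=0
ys,xs=np.nonzero(m);Q=np.array([w(a,b,20) for a,b in zip(xs,ys)])[:,:2]
f=least_squares(lambda p:np.hypot(Q[:,0]-p[0],Q[:,1]-p[1])-p[2],[540,104,60],loss='soft_l1').x
print('ring',f);C=f[:2];S=Q[np.hypot(*(Q-C).T)>72];v=C-S.mean(0);print('stripe yaw',np.degrees(np.arctan2(v[1],v[0])))
l=cv2.fitLine(S.astype(np.float32),cv2.DIST_L2,0,.01,.01).ravel();print('line yaw',np.degrees(np.arctan2(l[1],l[0])))
mid=(A+B)[:2]/2;print('mid',mid,'home',mid-34.64*np.array([np.cos(th),np.sin(th)]))
he=w(182,179,80);hr=w(187,268,80);print('handle',he,hr,np.degrees(np.arctan2(*(hr-he)[1::-1])))
for v in(190,210,230,250,265):
    g=im[v,150:225].astype(int).sum(1); i=np.nonzero(g<100)[0]+150; 
    if len(i): print(v,i.min(),i.max(),w(i.min(),v,80)[:2].round(1),w(i.max(),v,80)[:2].round(1))
print('corners',w(81,206,20),w(533,116,20),w(546,345,20))
cv2.imwrite('pics/w1h.png',cv2.resize(im[150:300,110:310],None,fx=4,fy=4,interpolation=cv2.INTER_CUBIC))
E
python3 m1.py
```

```text
ring [538.81626502 101.64943535  58.81642454]
stripe yaw 15.165367880016023
line yaw 15.116203
mid [563.45245206 109.21374087] home [530.0176055  100.15611229]
handle [ 459.42373392 -142.30637875   80.        ] [ 543.167467   -145.59231195   80.        ] -2.2470167570178132
190 172 175 [ 469.2 -152.2] [ 469.2 -149.5]
210 173 194 [ 487.4 -153.1] [ 487.4 -134.1]
230 173 195 [ 506.1 -155. ] [ 506.1 -134.8]
250 175 194 [ 525.4 -155.1] [ 525.4 -137.4]
265 175 176 [ 540.2 -156.6] [ 540.2 -155.7]
corners [ 496.40842377 -272.03066116   20.        ] [406.79963584 188.29959664  20.        ] [660.14376503 239.31075304  20.        ]
```

View pics/w1h.png

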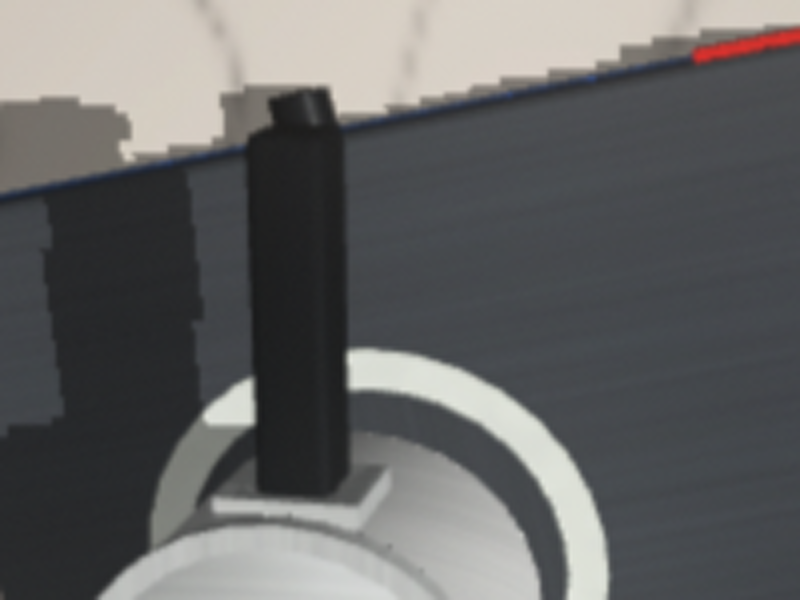

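```bash
cat >> h.py <<'E'
def go(x,y,z,yaw):
    "tool-frame travel and twist to TCP x,y,z, tool x axis at yaw deg, pointing down"
    s=r.get_state();q=s['tcp_rot'];W=R.from_quat([q[1],q[2],q[3],q[0]])
    a=np.radians(yaw);X=np.array([np.cos(a),np.sin(a),0]);Z=np.array([0,0,-1.]);D=R.from_matrix(np.c_[X,np.cross(Z,X),Z])
    M=W.as_matrix();e=W.inv()*D
    print('t',s['clock'],'pos',np.array(s['eef_pos']).round(1),'yaw',np.degrees(np.arctan2(M[1,0],M[0,0])).round(2),'F',np.array(s['ft_force']).round(1),'open',round(s['opening'],3))
    print('travel',(M.T@(np.array([x,y,z])-s['eef_pos'])).round(1),'twist',np.degrees(e.as_rotvec()).round(2))
E
python3 -c "
from h import *
go(505,-145.5,160,177.5)"
```

```text
t 2.25 pos [478.3 -18.9 298.5] yaw 179.92 F [0.2 0.  0.3] open 1.004
travel [ -28.7 -125.6  139.1] twist [-0.42 -0.73  2.42]
```

send_rows(
  steps=[
    {"hand": 0, "travel": [-5, -20, 23], "twist": [-0.4, -0.7, 2.4]},
    {"hand": 0, "travel": [-5, -20, 23], "twist": [0, 0, 0]},
    {"hand": 0, "travel": [-5, -20, 23], "twist": [0, 0, 0]},
    {"hand": 0, "travel": [-5, -20, 23], "twist": [0, 0, 0]},
    {"hand": 0, "travel": [-5, -20, 23], "twist": [0, 0, 0]},
    {"hand": 0, "travel": [-5, -20, 18], "twist": [0, 0, 0]},
    {"hand": 0, "travel": [0, 0, 0], "twist": [0, 0, 0]},
    {"hand": 0, "travel": [0, 0, 0], "twist": [0, 0, 0]},
  ],
)

```text
clock: 3.05
eef_pos: [508.1, -137.9, 162.7]
tcp_rot: [0.003, 0.022, 1.0, 0.002]
ft_force: [-0.2, 0.1, 0.4]
opening: 1.0
```

Run:
```python
from h import *
import json
s=r.get_state();im=r.read_camera('wrist')[:,:,::-1]
cv2.imwrite('pics/w2.png',im)
T={k:list(map(float,s[k])) for k in('eef_pos','tcp_rot')}
json.dump(T,open('w2.json','w'))
go(505,-145.5,51,177.5)
# tool grasp point projection for z=70
```

```text
t 3.1 pos [ 508.  -137.8  162.9] yaw 177.49 F [-0.2  0.2 -0.2] open 1.001
travel [  3.3  -8.2 111.8] twist [ 0.19  0.34 -0.  ]
```

View pics/w2.png

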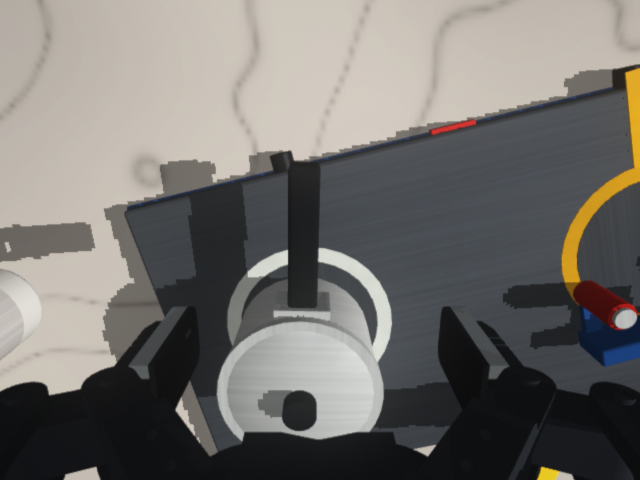

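The handle runs from (304,165) to (303.5,305) in this view, near-parallel to the tool axis, and the knob is near (300,405).

Run:
```python
from h import *
import json
T=json.load(open('w2.json'));w=lambda u,v,z:ray('wrist',(u,v),z,T)
a=w(304,165,80);b=w(303.5,304,80);print(a,b,np.degrees(np.arctan2(*(b-a)[1::-1])),w(288,165,80),w(320,165,80))
print('knob',w(300,402,110),'lid',w(300.5,390,92))
y=a[1]+(b[1]-a[1])*(505-a[0])/(b[0]-a[0]);print(y)
go(505,y,51,177.5)
```

```text
[ 463.09318955 -144.60973173   80.        ] [ 546.1304621  -149.53696112   80.        ] -3.395810175905851 [ 462.69807897 -153.27045781   80.        ] [ 463.48837367 -135.94739389   80.        ]
knob [ 592.12392396 -153.13137074  110.        ] lid [ 598.03932251 -153.89867504   92.        ]
-147.0963797352514
t 3.1 pos [ 508.  -137.8  162.9] yaw 177.49 F [-0.2  0.2 -0.2] open 1.001
travel [  3.3  -9.8 111.8] twist [ 0.19  0.34 -0.  ]
```

send_rows(
  steps=[
    {"hand": 0, "travel": [1.5, -5, 14], "twist": [0.2, 0.3, 0.7]},
    {"hand": 0, "travel": [1.5, -5, 14], "twist": [0, 0, 0]},
    {"hand": 0, "travel": [0, 0, 16], "twist": [0, 0, 0]},
    {"hand": 0, "travel": [0, 0, 16], "twist": [0, 0, 0]},
    {"hand": 0, "travel": [0, 0, 16], "twist": [0, 0, 0]},
    {"hand": 0, "travel": [0, 0, 12], "twist": [0, 0, 0]},
    {"hand": 0, "travel": [0, 0, 8], "twist": [0, 0, 0]},
    {"hand": 0, "travel": [0, 0, 0], "twist": [0, 0, 0]},
    {"hand": 0, "travel": [0, 0, 0], "twist": [0, 0, 0]},
  ],
)

```text
clock: 4.0
eef_pos: [507.0, -142.7, 62.1]
tcp_rot: [0.003, 0.024, 1.0, 0.002]
ft_force: [-0.3, -0.9, -0.3]
opening: 0.999
```

Run:
```python
from h import *
go(505,-147.1,51,176.8)
```

```text
t 4.0 pos [ 507.  -142.7   62.1] yaw 177.2 F [-0.3 -0.9 -0.3] open 0.999
travel [ 1.8 -4.5 11. ] twist [0.22 0.33 0.4 ]
```

send_rows(
  steps=[
    {"hand": 0, "travel": [1, -3, 6], "twist": [0.3, 0.5, 0.5]},
    {"hand": 0, "travel": [1, -2.5, 6], "twist": [0, 0, 0]},
    {"hand": 0, "travel": [0, 0, 0], "twist": [0, 0, 0]},
  ],
)

```text
clock: 4.3
eef_pos: [506.2, -148.8, 50.7]
tcp_rot: [-0.0, 0.029, 1.0, -0.001]
ft_force: [-0.7, -0.6, -0.1]
opening: 1.002
```

Run:
```python
from h import *
go(505,-147.1,51,176.8)
im=r.read_camera('wrist')[:,:,::-1];cv2.imwrite('pics/w3.png',im)
```

```text
t 4.3 pos [ 506.2 -148.8   50.7] yaw 176.67 F [-0.7 -0.6 -0.1] open 1.002
travel [ 1.3  1.6 -0.3] twist [-0.1   0.   -0.13]
```

View pics/w3.png

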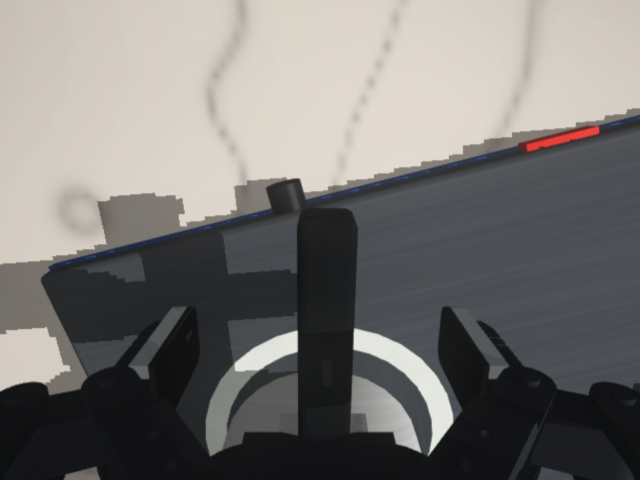

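The handle (u≈326) sits almost midway between the pads (mid ≈320), and it is within 2 mm, so I am closing.

send_rows(
  steps=[
    {"hand": 60, "travel": [1, 1.5, 0], "twist": [0, 0, 0]},
    {"hand": 150, "travel": [0, 0, 0], "twist": [0, 0, 0]},
    {"hand": 220, "travel": [0, 0, 0], "twist": [0, 0, 0]},
    {"hand": 255, "travel": [0, 0, 0], "twist": [0, 0, 0]},
    {"hand": 255, "travel": [0, 0, 0], "twist": [0, 0, 0]},
    {"hand": 255, "travel": [0, 0, 0], "twist": [0, 0, 0]},
    {"hand": 255, "travel": [0, 0, 0], "twist": [0, 0, 0]},
  ],
)

```text
clock: 5.05
eef_pos: [506.4, -147.2, 52.0]
tcp_rot: [0.001, 0.029, 1.0, -0.001]
ft_force: [0.1, 0.3, -0.3]
opening: 0.199
```

Run:
```python
from h import *
go(505,-147.1,51,176.8)
s=r.get_state();print(s['moment'])
im=r.read_camera('side')[:,:,::-1];cv2.imwrite('pics/s1.png',im[130:430,180:580].repeat(2,0).repeat(2,1))
```

```text
t 5.05 pos [ 506.4 -147.2   52. ] yaw 176.65 F [ 0.1  0.3 -0.3] open 0.199
travel [1.4 0.  1. ] twist [-0.09  0.16 -0.15]
[0.00682732 0.03597182 0.03457269]
```

View pics/s1.png

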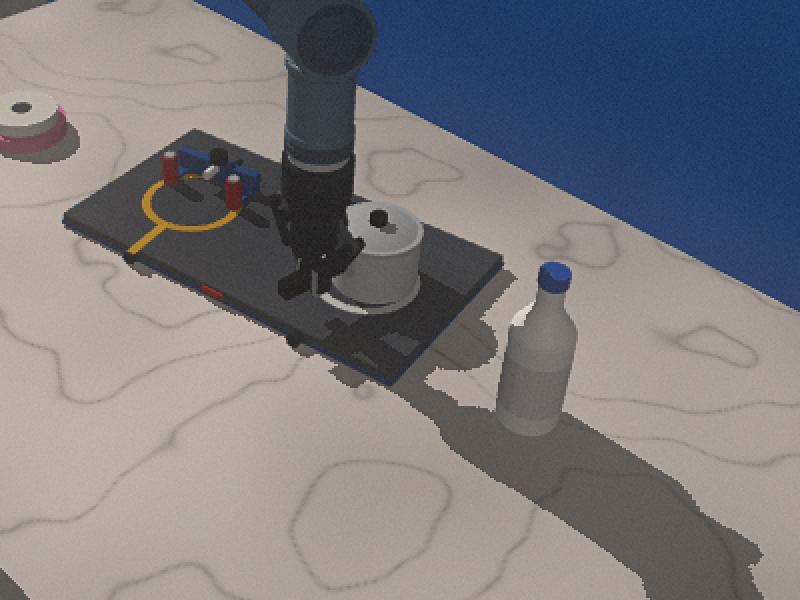

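```bash
cat >> h.py <<'E'
def leg(ax,ay,pyaw,n,z=None,L=96.7,show=True):
    "rows to bring pot axis to ax,ay with pot yaw"
    s=r.get_state();q=s['tcp_rot'];M=R.from_quat([q[1],q[2],q[3],q[0]]).as_matrix();p=np.array(s['eef_pos'])
    y0=np.degrees(np.arctan2(-M[1,0],-M[0,0]));c0=p[:2]-L*M[:2,0]
    z=p[2] if z is None else z
    print('t',s['clock'],'tcp',p.round(1),'axis',c0.round(1),'potyaw',y0.round(2),'tilt',np.degrees(M[2,:2]).round(2),'F',np.array(s['ft_force']).round(1),'Mo',np.array(s['moment']).round(2),'open',round(s['opening'],3))
    def pose(f):
        a=np.radians(y0+f*(pyaw-y0));c=c0+f*(np.array([ax,ay])-c0);u=np.array([np.cos(a),np.sin(a)])
        X=np.array([-u[0],-u[1],0]);Z=np.array([0,0,-1.]);return np.r_[c-L*u,p[2]+f*(z-p[2])],np.c_[X,np.cross(Z,X),Z]
    for i in range(n):
        P,D=pose(i/n);P2,D2=pose((i+1)/n)
        if i==0: D0=M
        else: D0=D
        print((D.T@(P2-P)).round(1),np.degrees(R.from_matrix(D0.T@D2).as_rotvec()).round(2))
E
python3 -c "
from h import *
leg(515,-20,6,14)"
```

```text
t 5.1 tcp [ 506.4 -147.2   52. ] axis [ 603.  -152.8] potyaw -3.34 tilt [-0.16 -0.09] F [ 0.3 -0.1 -0.2] Mo [ 0.05 -0.03 -0.03] open 0.199
[6.8 8.  0. ] [-0.09  0.16 -0.67]
[6.7 8.1 0. ] [ 0.    0.   -0.67]
[6.6 8.1 0. ] [ 0.    0.   -0.67]
[6.5 8.2 0. ] [ 0.    0.   -0.67]
[6.4 8.3 0. ] [ 0.    0.   -0.67]
[6.3 8.4 0. ] [ 0.    0.   -0.67]
[6.2 8.4 0. ] [ 0.    0.   -0.67]
[6.1 8.5 0. ] [ 0.    0.   -0.67]
[5.9 8.6 0. ] [ 0.    0.   -0.67]
[5.8 8.6 0. ] [ 0.    0.   -0.67]
[5.7 8.7 0. ] [ 0.    0.   -0.67]
[5.6 8.8 0. ] [ 0.    0.   -0.67]
[5.5 8.8 0. ] [ 0.    0.   -0.67]
[5.4 8.9 0. ] [ 0.    0.   -0.67]
```

send_rows(
  steps=[
    {"hand": 255, "travel": [3, 4, 0.1], "twist": [0, 0, -0.4]},
    {"hand": 255, "travel": [6, 7, 0.1], "twist": [0, 0, -0.7]},
    {"hand": 255, "travel": [6.5, 8, 0.1], "twist": [0, 0, -0.7]},
  ],
)

```text
clock: 5.4
eef_pos: [492.6, -129.6, 52.0]
tcp_rot: [0.003, 0.015, 1.0, -0.003]
ft_force: [1.9, -1.2, -1.2]
opening: 0.194
```

```bash
python3 -c "
from h import *
leg(515,-20,6,14,z=52)"
```

```text
t 5.4 tcp [ 492.6 -129.6   52. ] axis [ 589.3 -132.4] potyaw -1.71 tilt [-0.38 -0.3 ] F [ 1.9 -1.2 -1.2] Mo [-0.33 -0.19 -0.16] open 0.194
[ 5.5  6.9 -0. ] [-0.31  0.38 -0.55]
[ 5.5  7.  -0. ] [ 0.    0.   -0.55]
[ 5.4  7.  -0. ] [ 0.    0.   -0.55]
[ 5.3  7.1 -0. ] [ 0.    0.   -0.55]
[ 5.2  7.1 -0. ] [ 0.    0.   -0.55]
[ 5.2  7.2 -0. ] [ 0.    0.   -0.55]
[ 5.1  7.2 -0. ] [ 0.    0.   -0.55]
[ 5.   7.3 -0. ] [ 0.    0.   -0.55]
[ 4.9  7.3 -0. ] [ 0.    0.   -0.55]
[ 4.8  7.4 -0. ] [ 0.    0.   -0.55]
[ 4.8  7.4 -0. ] [ 0.    0.   -0.55]
[ 4.7  7.5 -0. ] [ 0.    0.   -0.55]
[ 4.6  7.5 -0. ] [ 0.    0.   -0.55]
[ 4.5  7.6 -0. ] [ 0.    0.   -0.55]
```

send_rows(
  steps=[
    {"hand": 255, "travel": [5.5, 7, 0.1], "twist": [-0.2, 0.3, -0.5]},
    {"hand": 255, "travel": [5.5, 7, 0.1], "twist": [-0.1, 0.15, -0.5]},
    {"hand": 255, "travel": [5.5, 7, 0.1], "twist": [-0.05, 0.1, -0.5]},
    {"hand": 255, "travel": [5.5, 7, 0.1], "twist": [-0.05, 0.1, -0.5]},
  ],
)

```text
clock: 5.8
eef_pos: [470.1, -98.9, 52.1]
tcp_rot: [-0.001, -0.004, 1.0, 0.001]
ft_force: [1.7, -1.3, -0.9]
opening: 0.198
```

```bash
python3 -c "
from h import *
leg(515,-20,6,9,z=52)"
```

```text
t 5.8 tcp [470.1 -98.9  52.1] axis [566.8 -98.2] potyaw 0.46 tilt [0.11 0.07] F [ 1.7 -1.3 -0.9] Mo [-0.54 -0.44 -0.17] open 0.198
[5.7 7.7 0. ] [ 0.07 -0.11 -0.62]
[5.6 7.8 0. ] [ 0.    0.   -0.62]
[5.5 7.8 0. ] [ 0.    0.   -0.62]
[5.4 7.9 0. ] [ 0.    0.   -0.62]
[5.3 7.9 0. ] [ 0.    0.   -0.62]
[5.2 8.  0. ] [ 0.    0.   -0.62]
[5.1 8.  0. ] [ 0.    0.   -0.62]
[5.  8.1 0. ] [ 0.    0.   -0.62]
[4.9 8.1 0. ] [ 0.    0.   -0.62]
```

send_rows(
  steps=[
    {"hand": 255, "travel": [5.6, 7.8, 0.1], "twist": [0, 0, -0.6]},
    {"hand": 255, "travel": [5.5, 7.8, 0.1], "twist": [-0.05, 0.08, -0.6]},
    {"hand": 255, "travel": [5.4, 7.9, 0.1], "twist": [-0.05, 0.08, -0.6]},
    {"hand": 255, "travel": [5.3, 7.9, 0.1], "twist": [-0.05, 0.08, -0.6]},
    {"hand": 255, "travel": [5.2, 8, 0.1], "twist": [-0.05, 0.08, -0.6]},
  ],
)

```text
clock: 6.3
eef_pos: [440.5, -57.6, 52.3]
tcp_rot: [-0.002, -0.032, 0.999, 0.002]
ft_force: [1.2, -1.9, 0.3]
opening: 0.197
```

```bash
python3 -c "
from h import *
leg(515,-20,6,4,z=52)
leg(510,15,9,7,z=52)"
```

```text
t 6.3 tcp [440.5 -57.6  52.3] axis [537.  -51.4] potyaw 3.71 tilt [0.28 0.23] F [ 1.2 -1.9  0.3] Mo [-0.67 -0.59 -0.3 ] open 0.197
[5.  7.2 0.1] [ 0.23 -0.28 -0.57]
[4.9 7.3 0.1] [ 0.    0.   -0.57]
[4.8 7.3 0.1] [ 0.    0.   -0.57]
[4.7 7.4 0.1] [ 0.    0.   -0.57]
t 6.3 tcp [440.5 -57.6  52.3] axis [537.  -51.4] potyaw 3.71 tilt [0.28 0.23] F [ 1.2 -1.9  0.3] Mo [-0.67 -0.59 -0.3 ] open 0.197
[3.2 8.4 0. ] [ 0.23 -0.28 -0.76]
[3.1 8.5 0. ] [ 0.    0.   -0.76]
[3.  8.5 0. ] [ 0.    0.   -0.76]
[2.8 8.6 0. ] [ 0.    0.   -0.76]
[2.7 8.6 0. ] [ 0.    0.   -0.76]
[2.6 8.6 0. ] [ 0.    0.   -0.76]
[2.5 8.7 0. ] [ 0.    0.   -0.76]
```

send_rows(
  steps=[
    {"hand": 255, "travel": [5, 7.2, 0.2], "twist": [0.2, -0.2, -0.6]},
    {"hand": 255, "travel": [4.9, 7.3, 0.2], "twist": [0.1, -0.1, -0.6]},
    {"hand": 255, "travel": [3.3, 8.5, 0.1], "twist": [0, 0, -0.7]},
    {"hand": 255, "travel": [3, 8.5, 0.1], "twist": [0, 0, -0.7]},
  ],
)

```text
clock: 6.7
eef_pos: [419.7, -25.3, 52.0]
tcp_rot: [0.0, -0.056, 0.998, -0.001]
ft_force: [1.4, -3.1, 0.1]
opening: 0.195
```

```bash
python3 -c "
from h import *
leg(507,15,9,5,z=52)"
```

```text
t 6.7 tcp [419.7 -25.3  52. ] axis [515.8 -14.4] potyaw 6.47 tilt [-0.02 -0.07] F [ 1.4 -3.1  0.1] Mo [-0.54 -0.35 -0.29] open 0.195
[ 1.1  5.2 -0. ] [-0.07  0.02 -0.51]
[ 1.   5.2 -0. ] [ 0.    0.   -0.51]
[ 1.   5.2 -0. ] [ 0.    0.   -0.51]
[ 0.9  5.2 -0. ] [ 0.    0.   -0.51]
[ 0.9  5.2 -0. ] [ 0.    0.   -0.51]
```

Next, toward the pre-position 35 mm short of home, at axis (496,91) and yaw 15.15°.

```bash
python3 -c "
from h import *
leg(500,91.9,15.15,13,z=52)"
```

```text
t 6.7 tcp [419.7 -25.3  52. ] axis [515.8 -14.4] potyaw 6.47 tilt [-0.02 -0.07] F [ 1.4 -3.1  0.1] Mo [-0.54 -0.35 -0.29] open 0.195
[ 0.3  7.1 -0. ] [-0.07  0.02 -0.67]
[ 0.2  7.1 -0. ] [ 0.    0.   -0.67]
[ 0.1  7.1 -0. ] [ 0.    0.   -0.67]
[-0.   7.1 -0. ] [ 0.    0.   -0.67]
[-0.1  7.1 -0. ] [ 0.    0.   -0.67]
[-0.2  7.1 -0. ] [ 0.    0.   -0.67]
[-0.3  7.1 -0. ] [ 0.    0.   -0.67]
[-0.4  7.1 -0. ] [ 0.    0.   -0.67]
[-0.5  7.1 -0. ] [ 0.    0.   -0.67]
[-0.6  7.1 -0. ] [ 0.    0.   -0.67]
[-0.7  7.1 -0. ] [ 0.    0.   -0.67]
[-0.8  7.1 -0. ] [ 0.    0.   -0.67]
[-0.9  7.1 -0. ] [ 0.    0.   -0.67]
```

send_rows(
  steps=[
    {"hand": 255, "travel": [0.6, 7.1, 0.1], "twist": [-0.05, 0.02, -0.6]},
    {"hand": 255, "travel": [0.6, 7.1, 0.1], "twist": [-0.03, 0.03, -0.6]},
    {"hand": 255, "travel": [0.6, 7.1, 0.1], "twist": [-0.03, 0.03, -0.6]},
    {"hand": 255, "travel": [0.5, 7.1, 0.1], "twist": [-0.03, 0.03, -0.6]},
    {"hand": 255, "travel": [0.3, 7.1, 0.1], "twist": [-0.03, 0.03, -0.6]},
  ],
)

```text
clock: 7.2
eef_pos: [411.7, 11.0, 51.9]
tcp_rot: [-0.001, -0.084, 0.996, 0.0]
ft_force: [1.6, -4.1, 2.7]
opening: 0.198
```

```bash
python3 -c "
from h import *
leg(498,91.4,15.15,8,z=52)"
```

```text
t 7.2 tcp [411.7  11.   51.9] axis [507.   27.1] potyaw 9.6 tilt [0.13 0.04] F [ 1.6 -4.1  2.7] Mo [-1.04 -0.4  -0.42] open 0.198
[-0.2  6.9 -0. ] [ 0.04 -0.13 -0.69]
[-0.3  6.9 -0. ] [ 0.    0.   -0.69]
[-0.4  6.9 -0. ] [ 0.    0.   -0.69]
[-0.5  6.9 -0. ] [ 0.    0.   -0.69]
[-0.6  6.9 -0. ] [ 0.    0.   -0.69]
[-0.7  6.9 -0. ] [ 0.    0.   -0.69]
[-0.8  6.9 -0. ] [ 0.    0.   -0.69]
[-0.9  6.9 -0. ] [ 0.    0.   -0.69]
```

send_rows(
  steps=[
    {"hand": 255, "travel": [0.1, 7, 0], "twist": [0, -0.1, -0.7]},
    {"hand": 255, "travel": [0, 7, 0], "twist": [0, -0.03, -0.7]},
    {"hand": 255, "travel": [-0.2, 7, 0], "twist": [0, 0, -0.7]},
    {"hand": 255, "travel": [-0.3, 7, 0], "twist": [0, 0, -0.7]},
    {"hand": 255, "travel": [-0.4, 7, 0], "twist": [0, 0, -0.7]},
    {"hand": 255, "travel": [-0.6, 6, 0], "twist": [0, 0, -0.6]},
  ],
)

```text
clock: 7.8
eef_pos: [403.8, 54.7, 51.9]
tcp_rot: [-0.001, -0.122, 0.992, 0.0]
ft_force: [1.2, -4.8, 3.3]
opening: 0.199
```

```bash
python3 -c "
from h import *
leg(498,91.4,15.15,4,z=52)"
```

```text
t 7.8 tcp [403.8  54.7  51.9] axis [497.6  78.2] potyaw 14.07 tilt [0.08 0.04] F [ 1.2 -4.8  3.3] Mo [-0.98 -0.4  -0.44] open 0.199
[-0.9  2.7 -0. ] [ 0.04 -0.08 -0.27]
[-0.9  2.7 -0. ] [ 0.    0.   -0.27]
[-0.9  2.7 -0. ] [ 0.    0.   -0.27]
[-1.   2.7 -0. ] [ 0.    0.   -0.27]
```

send_rows(
  steps=[
    {"hand": 255, "travel": [-0.8, 4, 0], "twist": [0, -0.05, -0.4]},
    {"hand": 255, "travel": [-0.8, 3, 0], "twist": [0, 0, -0.3]},
    {"hand": 255, "travel": [-0.8, 2, 0], "twist": [0, 0, -0.2]},
    {"hand": 255, "travel": [-0.5, 1, 0], "twist": [0, 0, -0.1]},
    {"hand": 255, "travel": [0, 0, 0], "twist": [0, 0, 0]},
  ],
)

```text
clock: 8.3
eef_pos: [403.1, 66.0, 51.9]
tcp_rot: [-0.001, -0.132, 0.991, 0.0]
ft_force: [0.3, -3.5, 3.9]
opening: 0.198
```

Run:
```python
from h import *
import json
leg(529,99.9,15.15,10,z=52)
s=r.get_state()
json.dump({k:list(map(float,s[k])) for k in('eef_pos','tcp_rot')},open('w4.json','w'))
im=r.read_camera('wrist')[:,:,::-1];cv2.imwrite('pics/w4.png',im)
im=r.read_camera('top')[:,:,::-1];cv2.imwrite('pics/top1.png',im)
cv2.imwrite('pics/top1c.png',cv2.resize(im[170:320,225:425],None,fx=4,fy=4,interpolation=cv2.INTER_CUBIC))
im=r.read_camera('side')[:,:,::-1];cv2.imwrite('pics/side1c.png',cv2.resize(im[150:330,205:445],None,fx=3.3,fy=3.3,interpolation=cv2.INTER_CUBIC))
```

```text
t 8.3 tcp [403.1  66.   51.9] axis [496.4  91.3] potyaw 15.2 tilt [0.16 0.03] F [ 0.3 -3.5  3.9] Mo [-0.8  -0.37 -0.42] open 0.198
[-3.4 -0.  -0. ] [ 0.03 -0.16  0.01]
[-3.4 -0.  -0. ] [0.   0.   0.01]
[-3.4 -0.  -0. ] [0.   0.   0.01]
[-3.4 -0.  -0. ] [0.   0.   0.01]
[-3.4 -0.  -0. ] [0.   0.   0.01]
[-3.4 -0.  -0. ] [0.   0.   0.01]
[-3.4 -0.  -0. ] [0.   0.   0.01]
[-3.4 -0.  -0. ] [0.   0.   0.01]
[-3.4 -0.  -0. ] [0.   0.   0.01]
[-3.4 -0.  -0. ] [0.   0.   0.01]
```

View pics/w4.png

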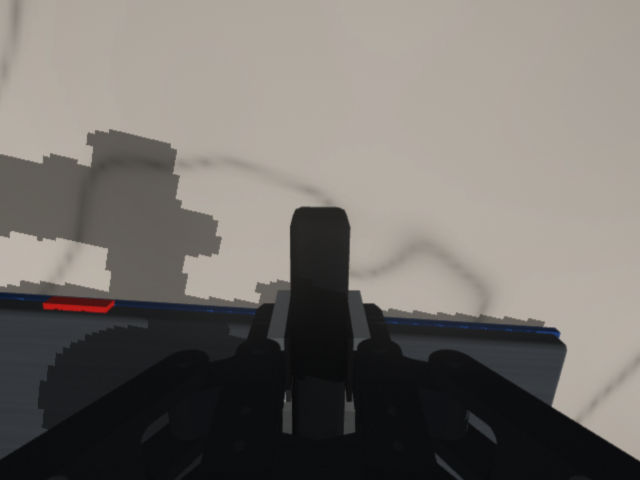

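View pics/top1c.png

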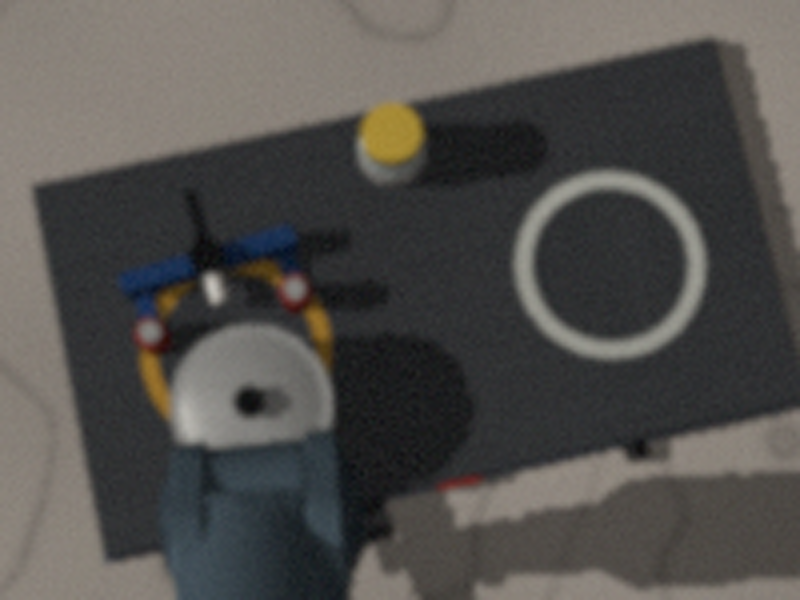

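View pics/side1c.png

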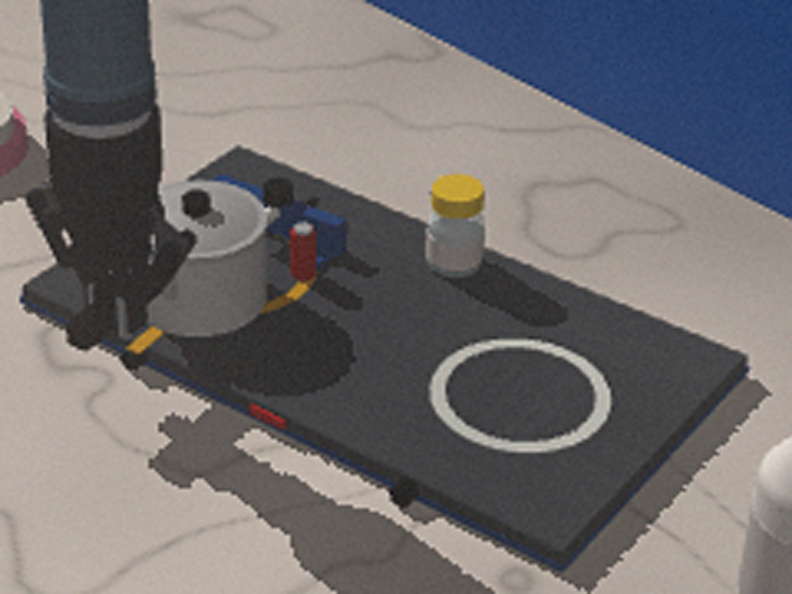

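Pot stands flat, about 33 mm short: knob at crop (250,401), handle centred in the jaws (u≈320), with the jar and the others undisturbed. Next I check the lateral offset against the rollers using the same camera.

Run:
```python
from h import *
c=lambda x,y:((x+.5)/4+225-.5,(y+.5)/4+170-.5)
k=ray('top',c(250,401),110);mid=np.array([564.5,110.2]);u=np.array([np.cos(np.radians(15.2)),np.sin(np.radians(15.2))])
# lid centre from bright circle fit edges: left 172,right 333, top 323
l=ray('top',c(252.5,403.5),90)
for p in(k,l):
    d=p[:2]-mid;print(p,'along',d@u,'lat',-d[0]*u[1]+d[1]*u[0])
d=np.array([496.4,91.3])-np.array([563.45,109.2]);print('model along',d@u,'lat',-d[0]*u[1]+d[1]*u[0])
```

```text
[497.29780629  89.94252733 110.        ] along -70.16251551198975 lat -1.9291072877901527
[498.18156469  89.71930186  90.        ] along -69.36820138839842 lat -2.376235436277309
model along -69.39754225204003 lat 0.3059891768156149
```

send_rows(
  steps=[
    {"hand": 255, "travel": [-2, 0, 0], "twist": [0, -0.1, 0]},
    {"hand": 255, "travel": [-4, 0, 0], "twist": [0, 0, 0]},
    {"hand": 255, "travel": [-4, 0, 0], "twist": [0, 0, 0]},
    {"hand": 255, "travel": [-4, 0, 0], "twist": [0, 0, 0]},
    {"hand": 255, "travel": [-4, 0, 0], "twist": [0, 0, 0]},
    {"hand": 255, "travel": [-3, 0, 0], "twist": [0, 0, 0]},
    {"hand": 255, "travel": [-2, 0, 0], "twist": [0, 0, 0]},
    {"hand": 255, "travel": [-1, 0, 0], "twist": [0, 0, 0]},
  ],
)

```text
clock: 9.25
eef_pos: [402.2, 66.0, 51.7]
tcp_rot: [-0.03, -0.133, 0.991, 0.002]
ft_force: [-1.4, -4.2, 6.4]
opening: 0.197
```

Run:
```python
from h import *
leg(530,100.2,15.15,4,z=52)
s=r.get_state();f=np.array(s['ft_force'])
u=np.array([np.cos(np.radians(15.2)),np.sin(np.radians(15.2))]);print('Falong',f[:2]@u,'Flat',-f[0]*u[1]+f[1]*u[0])
```

```text
t 9.25 tcp [402.2  66.   51.7] axis [495.3  91.4] potyaw 15.27 tilt [3.37 0.65] F [-1.4 -4.2  6.4] Mo [-1.   -0.4  -0.34] open 0.197
[-8.9 -0.1 -0.1] [ 0.65 -3.37  0.01]
[-8.9 -0.1 -0.1] [0.   0.   0.03]
[-8.9 -0.1 -0.1] [0.   0.   0.03]
[-8.9 -0.1 -0.1] [0.   0.   0.03]
Falong -2.4151830905332825 Flat -3.66210420676487
```

Run:
```python
from h import *
s=r.get_state();print(np.array(s['joint_positions']).round(3),np.array(s['effort']).round(1))
im=r.read_camera('side')[:,:,::-1];cv2.imwrite('pics/side2c.png',cv2.resize(im[150:330,205:445],None,fx=3.3,fy=3.3,interpolation=cv2.INTER_CUBIC))
im=r.read_camera('wrist')[:,:,::-1];cv2.imwrite('pics/w5.png',im)
```

```text
[-0.742  0.267  0.532  2.269 -0.219  0.713  1.787] [ -1.8 -22.9   0.8 -15.3  -0.6   0.3   0.3]
```

View pics/side2c.png

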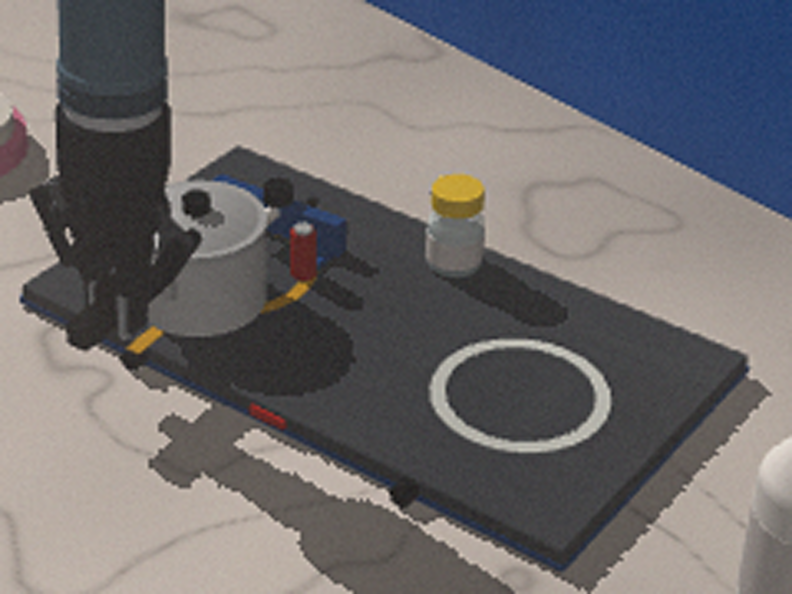

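View pics/w5.png

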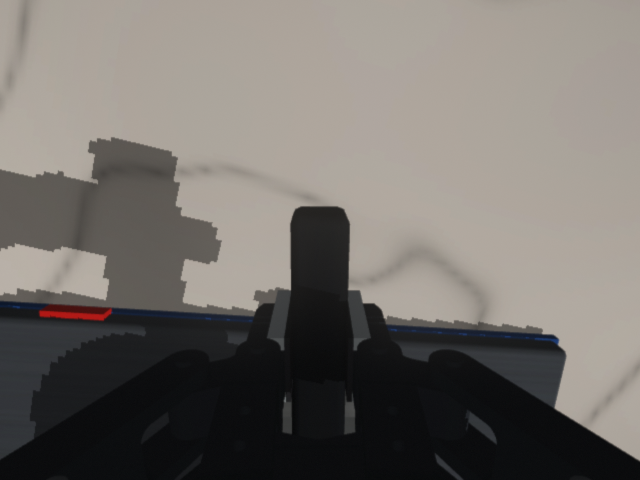

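The pot stands flat and unmoved (same pixels), but the hand pivoted 3.4° instead of advancing. I will open the jaws, straighten the tool and regrip, which avoids levering the pot.

send_rows(
  steps=[
    {"hand": 150, "travel": [0, 0, 0], "twist": [0, 0, 0]},
    {"hand": 130, "travel": [0, 0, 0], "twist": [0, 0, 0]},
    {"hand": 130, "travel": [0, 0, 0], "twist": [0, 0, 0]},
  ],
)

```text
clock: 9.65
eef_pos: [399.0, 69.3, 50.5]
tcp_rot: [-0.033, -0.136, 0.99, 0.003]
ft_force: [0.9, 0.3, -0.6]
opening: 0.491
```

Run:
```python
from h import *
leg(496.4,91.3,15.2,1,z=52)
s=r.get_state();print(np.array(s['joint_positions']).round(3),np.array(s['effort']).round(1))
```

```text
t 9.65 tcp [399.   69.3  50.5] axis [491.9  95.3] potyaw 15.68 tilt [3.65 0.86] F [ 0.9  0.3 -0.6] Mo [ 0.05 -0.1  -0.05] open 0.491
[-3.2 -4.3 -1.5] [ 0.85 -3.66  0.45]
[-0.744  0.268  0.526  2.272 -0.223  0.714  1.789] [  0.1 -24.9   3.2 -15.9   0.    0.2  -0. ]
```

send_rows(
  steps=[
    {"hand": 130, "travel": [-3, -4, -1.5], "twist": [0.9, -3.7, 0.4]},
    {"hand": 130, "travel": [0, 0, 0], "twist": [0, 0, 0]},
  ],
)

```text
clock: 9.85
eef_pos: [402.0, 67.7, 51.0]
tcp_rot: [0.0, -0.134, 0.991, -0.0]
ft_force: [-0.4, -0.1, -1.0]
opening: 0.488
```

Run:
```python
from h import *
leg(496.4,91.3,15.2,1,z=52)
```

```text
t 9.85 tcp [402.   67.7  51. ] axis [495.3  93.5] potyaw 15.45 tilt [ 0.   -0.03] F [-0.4 -0.1 -1. ] Mo [ 0.04  0.   -0.02] open 0.488
[-0.5 -2.  -1. ] [-0.03 -0.    0.25]
```

send_rows(
  steps=[
    {"hand": 130, "travel": [-1, -2.5, -0.7], "twist": [0, 0, 0.2]},
    {"hand": 180, "travel": [0, 0, 0], "twist": [0, 0, 0]},
    {"hand": 220, "travel": [0, 0, 0], "twist": [0, 0, 0]},
    {"hand": 255, "travel": [0, 0, 0], "twist": [0, 0, 0]},
    {"hand": 255, "travel": [0, 0, 0], "twist": [0, 0, 0]},
    {"hand": 255, "travel": [0, 0, 0], "twist": [0, 0, 0]},
  ],
)

```text
clock: 10.45
eef_pos: [403.7, 66.5, 51.8]
tcp_rot: [-0.002, -0.134, 0.991, 0.0]
ft_force: [-0.1, 0.1, 1.2]
opening: 0.2
```

Run:
```python
from h import *
leg(496.4,91.3,15.2,1,z=52)
```

```text
t 10.45 tcp [403.7  66.5  51.8] axis [496.9  92.2] potyaw 15.39 tilt [0.24 0.04] F [-0.1  0.1  1.2] Mo [-0.03  0.14  0.05] open 0.2
[ 0.8 -0.4 -0.2] [ 0.04 -0.24  0.19]
```

send_rows(
  steps=[
    {"hand": 255, "travel": [-6, 0, 0], "twist": [0, -0.3, 0.1]},
    {"hand": 255, "travel": [-6, 0, 0], "twist": [0, -0.3, 0.1]},
  ],
)

```text
clock: 10.65
eef_pos: [403.4, 66.6, 51.5]
tcp_rot: [-0.012, -0.132, 0.991, 0.001]
ft_force: [-16.5, -3.5, 30.7]
opening: 0.202
```

Run:
```python
from h import *
leg(530,100.2,15.2,1,z=52)
```

```text
t 10.65 tcp [403.4  66.6  51.5] axis [496.7  91.8] potyaw 15.13 tilt [1.33 0.32] F [-16.5  -3.5  30.7] Mo [-0.95  2.71 -0.17] open 0.202
[-34.3  -0.7  -0.5] [ 0.32 -1.33 -0.07]
```

send_rows(
  steps=[
    {"hand": 255, "travel": [0, 0, 0], "twist": [0, 0, 0]},
    {"hand": 255, "travel": [0, 0, 0], "twist": [0, 0, 0]},
  ],
)

```text
clock: 10.85
eef_pos: [403.7, 66.4, 52.2]
tcp_rot: [-0.012, -0.131, 0.991, 0.002]
ft_force: [-1.8, -0.1, 2.8]
opening: 0.2
```

Run:
```python
from h import *
leg(530,100.2,15.2,1,z=52)
```

```text
t 10.85 tcp [403.7  66.4  52.2] axis [497.   91.5] potyaw 15.06 tilt [1.3  0.37] F [-1.8 -0.1  2.8] Mo [-0.11 -0.06  0.03] open 0.2
[-34.1  -0.4   0.2] [ 0.37 -1.3  -0.15]
```

send_rows(
  steps=[
    {"hand": 255, "travel": [-3, 0, -2], "twist": [0, -0.7, 0]},
  ],
)

```text
clock: 10.95
eef_pos: [405.1, 66.8, 53.5]
tcp_rot: [-0.007, -0.131, 0.991, 0.002]
ft_force: [0.6, -0.4, -4.5]
opening: 0.203
```

Run:
```python
from h import *
leg(530,100.2,15.2,1,z=52)
```

```text
t 10.95 tcp [405.1  66.8  53.5] axis [498.5  91.8] potyaw 15.04 tilt [0.76 0.37] F [ 0.6 -0.4 -4.5] Mo [-0.17  0.49 -0.01] open 0.203
[-32.6  -0.4   1.5] [ 0.37 -0.76 -0.16]
```

send_rows(
  steps=[
    {"hand": 255, "travel": [-3, 0, 0.3], "twist": [0, -0.5, 0]},
  ],
)

```text
clock: 11.05
eef_pos: [407.1, 67.4, 52.6]
tcp_rot: [-0.003, -0.131, 0.991, 0.003]
ft_force: [0.7, 0.6, -4.6]
opening: 0.201
```

Run:
```python
from h import *
leg(530,100.2,15.2,1,z=52)
```

```text
t 11.05 tcp [407.1  67.4  52.6] axis [500.5  92.5] potyaw 15.05 tilt [0.33 0.36] F [ 0.7  0.6 -4.6] Mo [-0.1   0.43 -0.03] open 0.201
[-30.5  -0.5   0.6] [ 0.36 -0.33 -0.15]
```

send_rows(
  steps=[
    {"hand": 255, "travel": [-2, 0, 0.8], "twist": [0.2, -0.2, 0]},
  ],
)

```text
clock: 11.15
eef_pos: [407.3, 67.4, 51.3]
tcp_rot: [-0.003, -0.131, 0.991, 0.001]
ft_force: [-7.9, -2.8, 15.2]
opening: 0.199
```

Run:
```python
from h import *
leg(530,100.2,15.2,1,z=52)
```

```text
t 11.15 tcp [407.3  67.4  51.3] axis [500.7  92.5] potyaw 15.05 tilt [0.35 0.17] F [-7.9 -2.8 15.2] Mo [-0.57  1.63  0.  ] open 0.199
[-30.3  -0.5  -0.7] [ 0.17 -0.35 -0.15]
```

send_rows(
  steps=[
    {"hand": 255, "travel": [-3, 0, -1.0], "twist": [0.1, -0.3, 0]},
  ],
)

```text
clock: 11.25
eef_pos: [408.2, 67.7, 51.7]
tcp_rot: [-0.003, -0.131, 0.991, 0.0]
ft_force: [-1.9, -0.7, -3.1]
opening: 0.199
```

Run:
```python
from h import *
leg(530,100.2,15.2,1,z=52)
```

```text
t 11.25 tcp [408.2  67.7  51.7] axis [501.6  92.8] potyaw 15.04 tilt [0.32 0.07] F [-1.9 -0.7 -3.1] Mo [-0.16  0.51 -0.01] open 0.199
[-29.3  -0.4  -0.3] [ 0.08 -0.32 -0.16]
```

send_rows(
  steps=[
    {"hand": 255, "travel": [-3, 0, -0.5], "twist": [0, -0.3, -0.1]},
    {"hand": 255, "travel": [-3, 0, -0.5], "twist": [0, -0.3, -0.1]},
  ],
)

```text
clock: 11.45
eef_pos: [413.2, 69.1, 51.7]
tcp_rot: [0.002, -0.133, 0.991, 0.001]
ft_force: [0.1, 0.7, -4.9]
opening: 0.197
```

Run:
```python
from h import *
leg(530,100.2,15.2,1,z=52)
```

```text
t 11.45 tcp [413.2  69.1  51.7] axis [506.4  94.6] potyaw 15.29 tilt [-0.2   0.04] F [ 0.1  0.7 -4.9] Mo [-0.09  0.42  0.04] open 0.197
[-24.2  -0.7  -0.3] [0.04 0.2  0.09]
```

send_rows(
  steps=[
    {"hand": 255, "travel": [-3, 0, 0], "twist": [0, 0.1, 0.1]},
    {"hand": 255, "travel": [-3, 0, -0.2], "twist": [0, 0, 0]},
  ],
)

```text
clock: 11.65
eef_pos: [414.9, 69.8, 51.6]
tcp_rot: [-0.005, -0.132, 0.991, 0.0]
ft_force: [-11.9, -3.5, 17.1]
opening: 0.2
```

Run:
```python
from h import *
leg(530,100.2,15.2,1,z=52)
```

```text
t 11.65 tcp [414.9  69.8  51.6] axis [508.3  95.1] potyaw 15.2 tilt [0.54 0.12] F [-11.9  -3.5  17.1] Mo [-0.76  2.33 -0.03] open 0.2
[-22.3  -0.8  -0.4] [ 0.12 -0.54  0.  ]
```

send_rows(
  steps=[
    {"hand": 255, "travel": [-3, 0, -0.8], "twist": [0, -0.5, 0]},
    {"hand": 255, "travel": [-3, 0, -0.3], "twist": [0, -0.3, 0]},
  ],
)

```text
clock: 11.85
eef_pos: [420.6, 71.2, 52.3]
tcp_rot: [0.002, -0.132, 0.991, 0.001]
ft_force: [0.3, -0.1, -4.5]
opening: 0.2
```

Run:
```python
from h import *
leg(530,100.2,15.2,1,z=52)
```

```text
t 11.85 tcp [420.6  71.2  52.3] axis [513.9  96.5] potyaw 15.18 tilt [-0.19  0.11] F [ 0.3 -0.1 -4.5] Mo [-0.12  0.39  0.02] open 0.2
[-16.5  -0.7   0.3] [ 0.11  0.19 -0.02]
```

send_rows(
  steps=[
    {"hand": 255, "travel": [-3, 0, 0.2], "twist": [0, 0, 0]},
  ],
)

```text
clock: 11.95
eef_pos: [423.9, 72.1, 52.0]
tcp_rot: [0.002, -0.132, 0.991, 0.001]
ft_force: [-0.7, -1.0, -4.6]
opening: 0.2
```

Run:
```python
from h import *
leg(530,100.2,15.2,1,z=52)
```

```text
t 11.95 tcp [423.9  72.1  52. ] axis [517.2  97.4] potyaw 15.19 tilt [-0.23  0.1 ] F [-0.7 -1.  -4.6] Mo [-0.1   0.39 -0.01] open 0.2
[-13.1  -0.7   0. ] [ 0.1   0.23 -0.01]
```

send_rows(
  steps=[
    {"hand": 255, "travel": [-2, 0, 0.2], "twist": [0, 0.1, 0]},
  ],
)

```text
clock: 12.05
eef_pos: [426.5, 73.0, 51.8]
tcp_rot: [0.001, -0.132, 0.991, 0.001]
ft_force: [0.1, 0.1, -4.7]
opening: 0.197
```

Run:
```python
from h import *
leg(530,100.2,15.2,1,z=52)
```

```text
t 12.05 tcp [426.5  73.   51.8] axis [519.9  98.3] potyaw 15.21 tilt [-0.18  0.09] F [ 0.1  0.1 -4.7] Mo [-0.11  0.48 -0.02] open 0.197
[-10.3  -0.8  -0.2] [0.09 0.18 0.01]
```

send_rows(
  steps=[
    {"hand": 255, "travel": [-2, 0, 0.2], "twist": [0, 0.15, 0]},
  ],
)

```text
clock: 12.15
eef_pos: [428.1, 73.5, 51.5]
tcp_rot: [-0.001, -0.132, 0.991, 0.001]
ft_force: [-5.7, -1.7, 4.6]
opening: 0.198
```

Run:
```python
from h import *
leg(530,100.2,15.2,1,z=52)
```

```text
t 12.15 tcp [428.1  73.5  51.5] axis [521.4  98.9] potyaw 15.23 tilt [0.08 0.1 ] F [-5.7 -1.7  4.6] Mo [-0.48  1.46 -0.06] open 0.198
[-8.6 -1.  -0.5] [ 0.1  -0.08  0.03]
```

send_rows(
  steps=[
    {"hand": 255, "travel": [-2.5, 0, -0.4], "twist": [0, -0.15, 0]},
    {"hand": 255, "travel": [-2.5, 0, 0], "twist": [0, 0, 0]},
  ],
)

```text
clock: 12.35
eef_pos: [432.7, 74.7, 51.7]
tcp_rot: [-0.0, -0.132, 0.991, 0.001]
ft_force: [-0.8, -0.5, -3.3]
opening: 0.198
```

Run:
```python
from h import *
leg(530,100.2,15.2,1,z=52)
im=r.read_camera('side')[:,:,::-1];cv2.imwrite('pics/side3c.png',cv2.resize(im[150:330,205:445],None,fx=3.3,fy=3.3,interpolation=cv2.INTER_CUBIC))
im=r.read_camera('top')[:,:,::-1];cv2.imwrite('pics/top3c.png',cv2.resize(im[170:320,225:425],None,fx=4,fy=4,interpolation=cv2.INTER_CUBIC))
```

```text
t 12.35 tcp [432.7  74.7  51.7] axis [526.1 100.1] potyaw 15.22 tilt [0.03 0.1 ] F [-0.8 -0.5 -3.3] Mo [-0.24  0.48  0.01] open 0.198
[-3.8 -0.9 -0.3] [ 0.1  -0.03  0.02]
```

View pics/top3c.png

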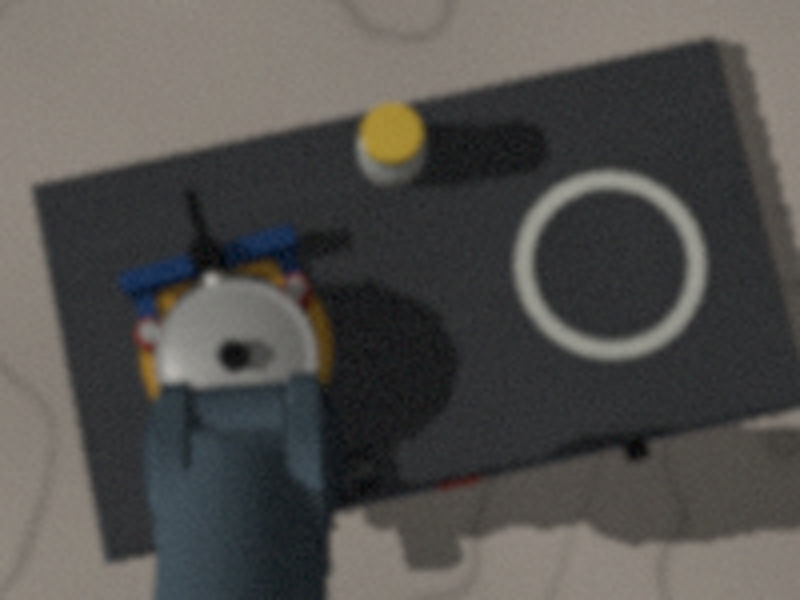

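View pics/side3c.png

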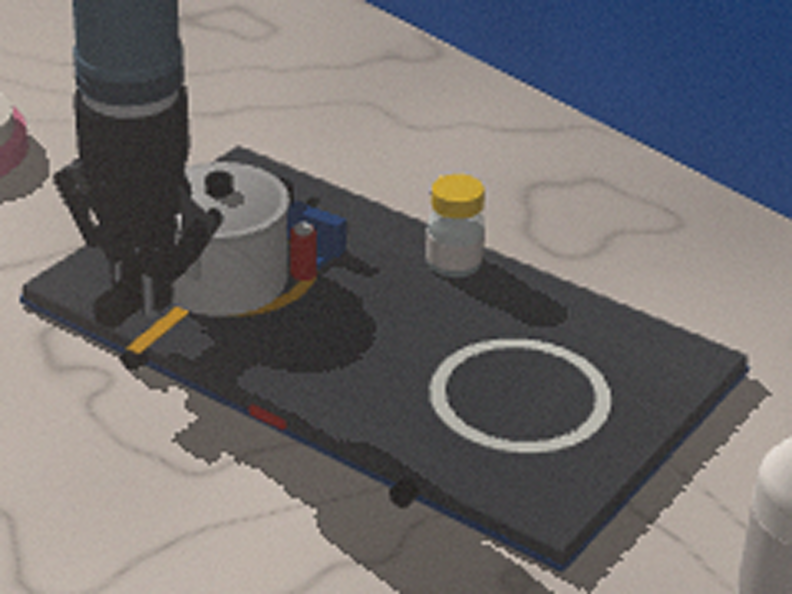

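The pot is a few mm short of the rollers: knob at (235,354), rollers visible beside the rim. Creeping on.

send_rows(
  steps=[
    {"hand": 255, "travel": [-2, 0, 0], "twist": [0, 0, 0]},
  ],
)

```text
clock: 12.55
eef_pos: [433.5, 75.0, 51.6]
tcp_rot: [-0.002, -0.133, 0.991, 0.001]
ft_force: [-5.3, -1.6, 4.4]
opening: 0.201
```

Run:
```python
from h import *
leg(530,100.2,15.2,1,z=52)
c=lambda x,y:((x+.5)/4+225-.5,(y+.5)/4+170-.5)
p=ray('top',c(235,354),110);mid=np.array([564.5,110.2]);u=np.array([np.cos(np.radians(15.2)),np.sin(np.radians(15.2))])
d=p[:2]-mid;print(p,'along',d@u,'lat',-d[0]*u[1]+d[1]*u[0])
```

```text
t 12.55 tcp [433.5  75.   51.6] axis [526.8 100.4] potyaw 15.23 tilt [0.23 0.12] F [-5.3 -1.6  4.4] Mo [-0.44  1.43  0.04] open 0.201
[-3.  -1.  -0.4] [ 0.12 -0.23  0.03]
[527.09037222  98.87157795 110.        ] along -39.07109752845664 lat -1.1237145521372174
```

send_rows(
  steps=[
    {"hand": 255, "travel": [-2, 0, -0.4], "twist": [0, -0.2, 0]},
  ],
)

```text
clock: 12.65
eef_pos: [435.5, 75.5, 52.0]
tcp_rot: [-0.0, -0.132, 0.991, 0.001]
ft_force: [-0.6, -0.0, -5.0]
opening: 0.201
```

Run:
```python
from h import *
leg(530,100.2,15.2,1,z=52)
```

```text
t 12.65 tcp [435.5  75.5  52. ] axis [528.8 100.9] potyaw 15.23 tilt [0.03 0.11] F [-0.6 -0.  -5. ] Mo [-0.15  0.57  0.04] open 0.201
[-1.  -0.9 -0. ] [ 0.11 -0.03  0.03]
```

send_rows(
  steps=[
    {"hand": 255, "travel": [-2, 0, 0.2], "twist": [0, 0, 0]},
  ],
)

```text
clock: 12.75
eef_pos: [436.8, 76.0, 51.6]
tcp_rot: [-0.001, -0.133, 0.991, 0.001]
ft_force: [-6.0, -1.8, 5.5]
opening: 0.2
```

Run:
```python
from h import *
leg(530,100.2,15.2,1,z=52)
```

```text
t 12.75 tcp [436.8  76.   51.6] axis [530.1 101.4] potyaw 15.24 tilt [0.11 0.13] F [-6.  -1.8  5.5] Mo [-0.6   1.46  0.05] open 0.2
[ 0.5 -1.  -0.4] [ 0.13 -0.11  0.04]
```

send_rows(
  steps=[
    {"hand": 255, "travel": [-2, 0, -0.4], "twist": [0, -0.15, 0]},
  ],
)

```text
clock: 12.85
eef_pos: [436.8, 76.0, 51.7]
tcp_rot: [-0.002, -0.133, 0.991, 0.001]
ft_force: [-6.6, -2.4, 3.3]
opening: 0.205
```

Run:
```python
from h import *
leg(530,100.2,15.2,1,z=52)
```

```text
t 12.85 tcp [436.8  76.   51.7] axis [530.1 101.4] potyaw 15.26 tilt [0.23 0.16] F [-6.6 -2.4  3.3] Mo [-0.62  1.62  0.03] open 0.205
[ 0.4 -1.  -0.3] [ 0.16 -0.23  0.06]
```

Contact is likely. Pressing up a bit more firmly to confirm.

send_rows(
  steps=[
    {"hand": 255, "travel": [-3, 0, -0.7], "twist": [0, -0.4, 0]},
    {"hand": 255, "travel": [-4, 0, -1], "twist": [0, -0.4, 0]},
  ],
)

```text
clock: 13.05
eef_pos: [436.9, 76.0, 51.7]
tcp_rot: [-0.003, -0.133, 0.991, 0.002]
ft_force: [-7.9, -2.0, 0.6]
opening: 0.203
```

Run:
```python
from h import *
leg(530,100.2,15.2,1,z=52)
im=r.read_camera('side')[:,:,::-1];cv2.imwrite('pics/side4c.png',cv2.resize(im[150:330,205:445],None,fx=3.3,fy=3.3,interpolation=cv2.INTER_CUBIC))
im=r.read_camera('top')[:,:,::-1];cv2.imwrite('pics/top4c.png',cv2.resize(im[170:320,225:425],None,fx=4,fy=4,interpolation=cv2.INTER_CUBIC))
leg(530,100.2,15.2,1,z=52)
```

```text
t 13.05 tcp [436.9  76.   51.7] axis [530.1 101.5] potyaw 15.27 tilt [0.27 0.23] F [-7.9 -2.   0.6] Mo [-0.67  1.81 -0.01] open 0.203
[ 0.5 -1.1 -0.3] [ 0.23 -0.27  0.07]
t 13.15 tcp [436.9  76.   51.7] axis [530.2 101.5] potyaw 15.26 tilt [0.26 0.23] F [-7.1 -1.6  2.6] Mo [-0.59  1.71  0.02] open 0.203
[ 0.5 -1.1 -0.3] [ 0.23 -0.27  0.06]
```

View pics/top4c.png

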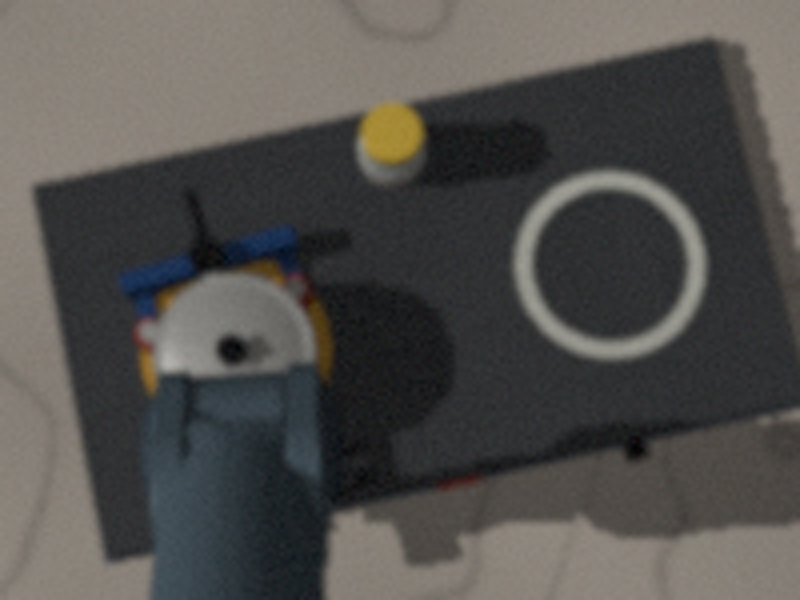

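View pics/side4c.png

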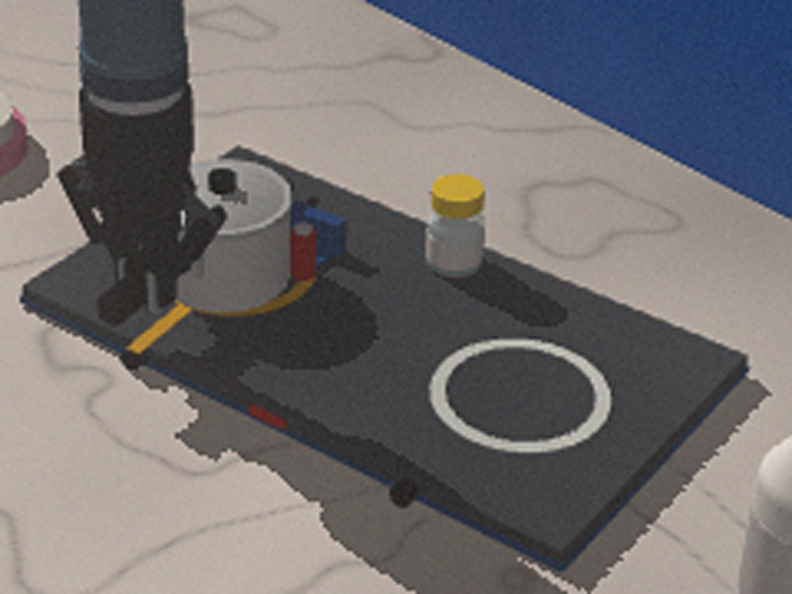

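It is against the stop: the 4 mm demand gave 8 N and no motion, with lateral force near zero. Now a firmer press, held.

send_rows(
  steps=[
    {"hand": 255, "travel": [-5, 0, -1.2], "twist": [0, -0.5, 0]},
    {"hand": 255, "travel": [-6, 0, -1.4], "twist": [0, -0.6, 0]},
    {"hand": 255, "travel": [-7, 0, -1.6], "twist": [0, -0.7, 0]},
  ],
)

```text
clock: 13.45
eef_pos: [436.8, 76.1, 51.7]
tcp_rot: [-0.006, -0.133, 0.991, 0.003]
ft_force: [-13.6, -2.6, 7.4]
opening: 0.197
```

Run:
```python
from h import *
leg(530,100.2,15.2,1,z=52)
```

```text
t 13.45 tcp [436.8  76.1  51.7] axis [530.1 101.6] potyaw 15.26 tilt [0.6  0.44] F [-13.6  -2.6   7.4] Mo [-1.04  2.58  0.01] open 0.197
[ 0.5 -1.2 -0.3] [ 0.44 -0.6   0.06]
```

send_rows(
  steps=[
    {"hand": 255, "travel": [-7, 0, -2], "twist": [0.2, -1, 0]},
    {"hand": 255, "travel": [-7, 0, -2], "twist": [0.2, -1, 0]},
    {"hand": 255, "travel": [-7, 0, -2], "twist": [0.2, -1, 0]},
    {"hand": 255, "travel": [-7, 0, -2], "twist": [0.2, -1, 0]},
    {"hand": 255, "travel": [-7, 0, -2], "twist": [0.2, -1, 0]},
  ],
)

```text
clock: 13.95
eef_pos: [437.2, 76.1, 51.7]
tcp_rot: [0.004, -0.132, 0.991, -0.002]
ft_force: [-7.4, -1.9, 0.3]
opening: 0.204
```

Run:
```python
from h import *
leg(530,100.2,15.2,1,z=52)
im=r.read_camera('side')[:,:,::-1];cv2.imwrite('pics/side5.png',im)
leg(530,100.2,15.2,1,z=52)
```

```text
t 13.95 tcp [437.2  76.1  51.7] axis [530.5 101.3] potyaw 15.15 tilt [-0.44 -0.28] F [-7.4 -1.9  0.3] Mo [-0.5   2.43  0.05] open 0.204
[ 0.8 -1.1 -0.3] [-0.28  0.44 -0.05]
t 14.0 tcp [437.1  76.1  51.7] axis [530.5 101.4] potyaw 15.16 tilt [-0.45 -0.28] F [-8.7 -2.9  0.6] Mo [-0.56  2.5   0.04] open 0.199
[ 0.8 -1.1 -0.3] [-0.28  0.45 -0.04]
```

send_rows(
  steps=[
    {"hand": 255, "travel": [-7, 0, -1.8], "twist": [-0.2, -0.1, 0]},
    {"hand": 255, "travel": [-7, 0, -1.8], "twist": [-0.1, -0.4, 0]},
    {"hand": 255, "travel": [-7, 0, -1.8], "twist": [0, -0.5, 0]},
    {"hand": 255, "travel": [-7, 0, -1.8], "twist": [0, -0.5, 0]},
  ],
)

```text
clock: 14.4
eef_pos: [436.7, 76.2, 52.0]
tcp_rot: [-0.012, -0.132, 0.991, 0.001]
ft_force: [-13.9, -2.4, 5.8]
opening: 0.196
```

Run:
```python
from h import *
leg(530,100.2,15.2,1,z=52)
```

```text
t 14.4 tcp [436.7  76.2  52. ] axis [530.  101.4] potyaw 15.13 tilt [1.37 0.35] F [-13.9  -2.4   5.8] Mo [-0.77  2.2   0.11] open 0.196
[ 0.3 -1.3 -0. ] [ 0.35 -1.37 -0.08]
```

send_rows(
  steps=[
    {"hand": 255, "travel": [-1.5, 0, -0.3], "twist": [0, 0, 0]},
    {"hand": 255, "travel": [-1, 0, -0.2], "twist": [0, 0, 0]},
  ],
)

```text
clock: 14.6
eef_pos: [436.6, 76.1, 52.3]
tcp_rot: [-0.014, -0.132, 0.991, 0.002]
ft_force: [-6.1, -0.6, 3.4]
opening: 0.199
```

Run:
```python
from h import *
leg(530,100.2,15.2,1,z=52)
```

```text
t 14.6 tcp [436.6  76.1  52.3] axis [529.9 101.3] potyaw 15.15 tilt [1.62 0.41] F [-6.1 -0.6  3.4] Mo [-0.3   0.64  0.04] open 0.199
[ 0.2 -1.2  0.3] [ 0.41 -1.62 -0.05]
```

send_rows(
  steps=[
    {"hand": 190, "travel": [0, 0, 0], "twist": [0, 0, 0]},
    {"hand": 150, "travel": [0, 0, 0], "twist": [0, 0, 0]},
    {"hand": 100, "travel": [0, 0, 0], "twist": [0, 0, 0]},
    {"hand": 100, "travel": [0, 0, 0], "twist": [0, 0, 0]},
  ],
)

```text
clock: 15.0
eef_pos: [444.8, 78.1, 55.3]
tcp_rot: [-0.006, -0.132, 0.991, 0.003]
ft_force: [-0.3, -0.6, -0.9]
opening: 0.609
```

Run:
```python
from h import *
leg(530,100.2,15.2,1,z=52)
im=r.read_camera('wrist')[:,:,::-1];cv2.imwrite('pics/w6.png',im)
im=r.read_camera('side')[:,:,::-1];cv2.imwrite('pics/side6.png',im)
a=cv2.imread('pics/side5.png');d=cv2.absdiff(a,np.ascontiguousarray(im));print('diff pot area',d[195:245,268:300].mean())
```

```text
t 15.0 tcp [444.8  78.1  55.3] axis [538.1 103.4] potyaw 15.14 tilt [0.64 0.38] F [-0.3 -0.6 -0.9] Mo [ 0.01 -0.04  0.  ] open 0.609
[ 8.6 -1.1  3.3] [ 0.38 -0.64 -0.06]
diff pot area 8.189791666666666
```

View pics/w6.png

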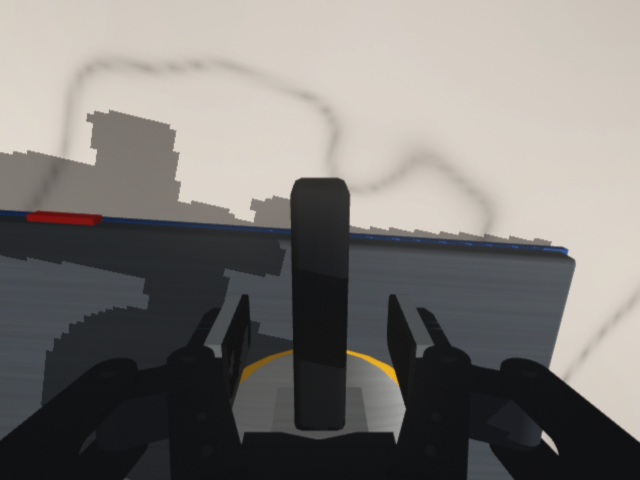

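The handle is free between the pads, at u≈320. Now I lift straight up and look.

send_rows(
  steps=[
    {"hand": 60, "travel": [4, 0, -6], "twist": [0.4, -0.6, 0]},
    {"hand": 0, "travel": [4, 0, -15], "twist": [0, 0, 0]},
    {"hand": 0, "travel": [0, 0, -30], "twist": [0, 0, 0]},
    {"hand": 0, "travel": [0, 0, -35], "twist": [0, 0, 0]},
    {"hand": 0, "travel": [0, 0, -35], "twist": [0, 0, 0]},
    {"hand": 0, "travel": [0, 0, -35], "twist": [0, 0, 0]},
    {"hand": 0, "travel": [0, 0, -30], "twist": [0, 0, 0]},
    {"hand": 0, "travel": [0, 0, 0], "twist": [0, 0, 0]},
    {"hand": 0, "travel": [0, 0, 0], "twist": [0, 0, 0]},
  ],
)

```text
clock: 16.0
eef_pos: [432.6, 74.2, 248.5]
tcp_rot: [-0.0, -0.13, 0.991, -0.001]
ft_force: [-0.6, 0.0, -0.2]
opening: 1.002
```

Run:
```python
from h import *
import json
s=r.get_state();json.dump({k:list(map(float,s[k])) for k in('eef_pos','tcp_rot')},open('w7.json','w'))
leg(530,100.2,15.2,1)
im=r.read_camera('wrist')[:,:,::-1];cv2.imwrite('pics/w7.png',im)
im=r.read_camera('side')[:,:,::-1];cv2.imwrite('pics/side7c.png',cv2.resize(im[180:290,205:355],None,fx=5,fy=5,interpolation=cv2.INTER_CUBIC))
```

```text
t 16.0 tcp [432.6  74.2 248.5] axis [526.   99.2] potyaw 14.98 tilt [ 0.06 -0.08] F [-0.6  0.  -0.2] Mo [0.02 0.05 0.02] open 1.002
[-4.1 -0.5  0. ] [-0.08 -0.06 -0.22]
```

View pics/w7.png

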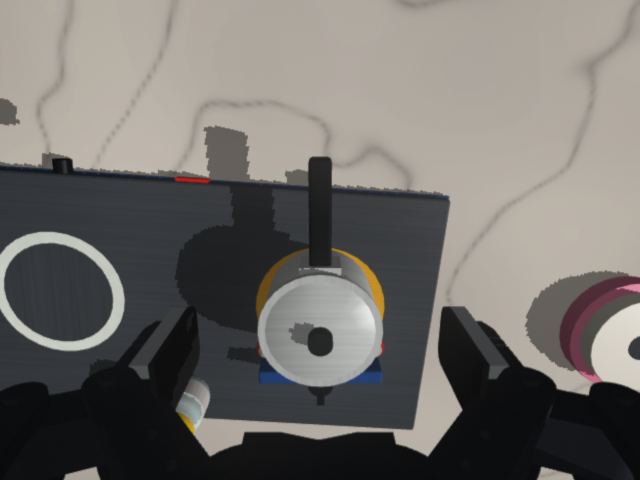

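View pics/side7c.png

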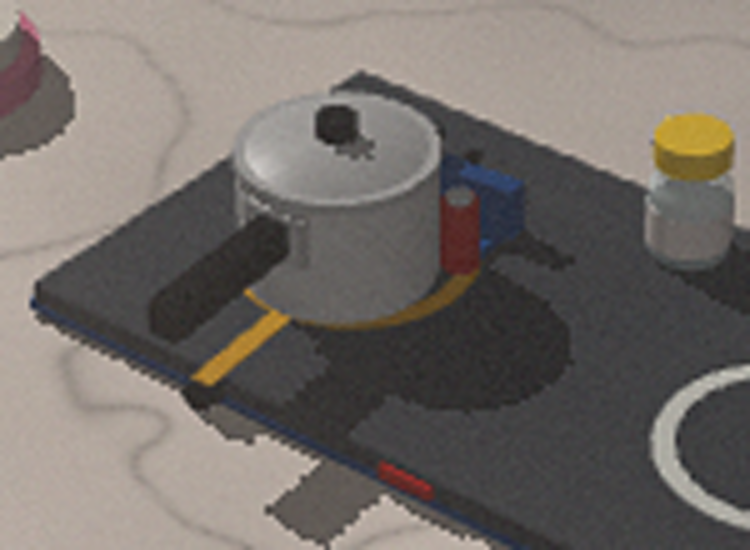

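Run:
```python
from h import *
im=np.ascontiguousarray(r.read_camera('top')[:,:,::-1]);cv2.imwrite('pics/top7c.png',cv2.resize(im[170:320,225:425],None,fx=4,fy=4,interpolation=cv2.INTER_CUBIC))
s=np.ascontiguousarray(r.read_camera('side')[:,:,::-1]);cv2.imwrite('pics/side7.png',s)
# pot shift vs pressed frame in side view (knob+right rim+wall region)
a=cv2.imread('pics/side5.png')
for b in[(195,215,262,282),(196,240,270,300)]:
    A=a[b[0]:b[1],b[2]:b[3]];S=s[b[0]-6:b[1]+6,b[2]-6:b[3]+6]
    m=cv2.matchTemplate(cv2.resize(S,None,fx=8,fy=8,interpolation=cv2.INTER_CUBIC),cv2.resize(A,None,fx=8,fy=8,interpolation=cv2.INTER_CUBIC),cv2.TM_CCOEFF_NORMED)
    _,v,_,l=cv2.minMaxLoc(m);print(v,(np.array(l)-48)/8)
p0=proj('side',[530,101,60]);p1=proj('side',[530-9.65,101-2.6,60]);print('px per 10mm back',p1-p0)
```

```text
0.7387623190879822 [0. 0.]
0.94931560754776 [0. 0.]
px per 10mm back [-2.36237498  1.87370804]
```

View pics/top7c.png

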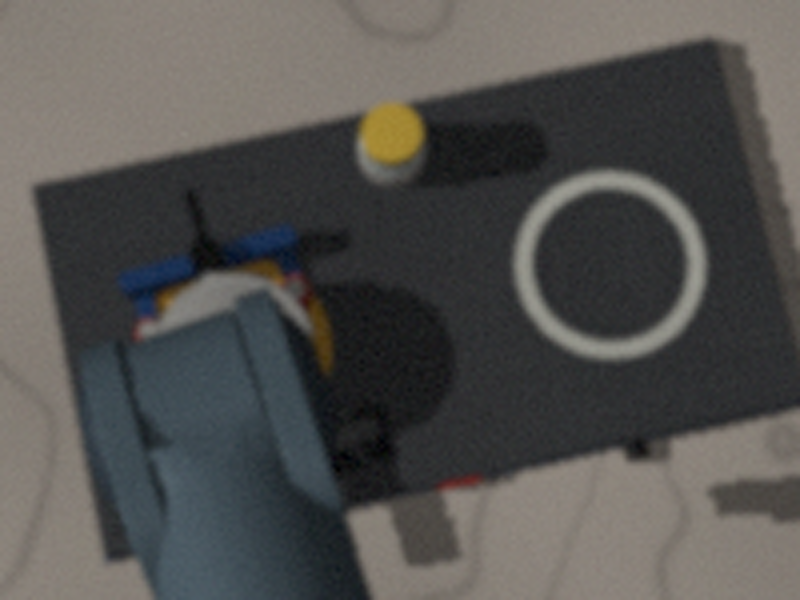

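send_rows(
  steps=[
    {"hand": 0, "travel": [0, -20, -10], "twist": [0, 0, 0]},
    {"hand": 0, "travel": [0, -35, -10], "twist": [0, 0, 0]},
    {"hand": 0, "travel": [0, -40, -10], "twist": [0, 0, 0]},
    {"hand": 0, "travel": [0, -40, -10], "twist": [0, 0, 0]},
    {"hand": 0, "travel": [0, -40, -10], "twist": [0, 0, 0]},
    {"hand": 0, "travel": [0, -30, 0], "twist": [0, 0, 0]},
    {"hand": 0, "travel": [0, 0, 0], "twist": [0, 0, 0]},
    {"hand": 0, "travel": [0, 0, 0], "twist": [0, 0, 0]},
  ],
)

```text
clock: 17.0
eef_pos: [480.9, -130.2, 289.1]
tcp_rot: [-0.013, -0.133, 0.991, -0.006]
ft_force: [-0.4, -0.3, -0.2]
opening: 0.998
```

Run:
```python
from h import *
import json
s=r.get_state();json.dump({k:list(map(float,s[k])) for k in('eef_pos','tcp_rot')},open('w8.json','w'))
leg(530,100.2,15.2,1)
im=r.read_camera('wrist')[:,:,::-1];cv2.imwrite('pics/w8.png',im)
im=r.read_camera('top')[:,:,::-1];cv2.imwrite('pics/top8.png',im);cv2.imwrite('pics/top8c.png',cv2.resize(im[210:310,235:335],None,fx=6,fy=6,interpolation=cv2.INTER_CUBIC))
```

```text
t 17.0 tcp [ 480.9 -130.2  289.1] axis [ 574.1 -104.8] potyaw 15.23 tilt [ 1.55 -0.46] F [-0.4 -0.3 -0.2] Mo [ 0.04 -0.01  0.03] open 0.998
[-11.3 209.4   0. ] [-0.47 -1.55  0.04]
```

View pics/w8.png

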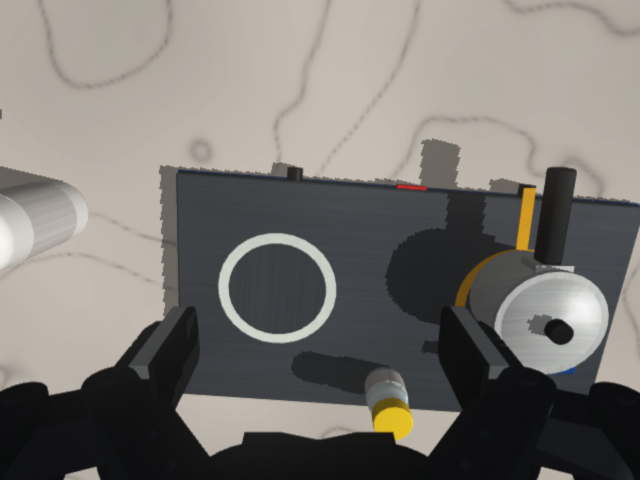

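View pics/top8c.png

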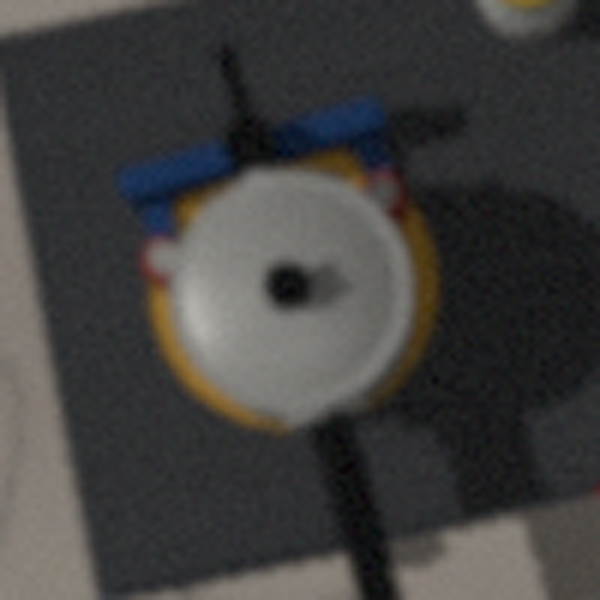

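Run:
```python
from h import *
c=lambda x,y:((x+.5)/6+235-.5,(y+.5)/6+210-.5)
mid=np.array([564.5,110.2]);u=np.array([np.cos(np.radians(15.2)),np.sin(np.radians(15.2))])
for n,p in(('knob',ray('top',c(288,286),110)),('lid',ray('top',c(296.5,293.5),90))):
    d=p[:2]-mid;print(n,p.round(1),'along',d@u,'lat',-d[0]*u[1]+d[1]*u[0])
a=ray('top',c(333,425),80);b=ray('top',c(377,590),80);d=a-b;print('handle yaw',np.degrees(np.arctan2(d[1],d[0])))
t=cv2.imread('pics/top8.png');cv2.imwrite('pics/top8h.png',cv2.resize(t[265:325,270:330],None,fx=8,fy=8,interpolation=cv2.INTER_CUBIC))
cv2.imwrite('pics/top8full.png',t)
# model position of stripe vs handle: same after release in w7
import json
T=json.load(open('w7.json'))
h1=ray('wrist',(320,165),80,T);h2=ray('wrist',(320.5,260),80,T);d=h2-h1;print('w7 handle yaw',np.degrees(np.arctan2(d[1],d[0])),h1,h2)
C=np.array([538.8,101.65])
for h in(h1,h2): e=h[:2]-C;print('lat vs stripe',-e[0]*u[1]+e[1]*u[0])
```

```text
knob [529.4 100.8 110. ] along -36.374858022121785 lat 0.1636181667890142
lid [529.1  98.8  90. ] along -37.190071638808064 lat -1.7396293409374746
handle yaw 13.943131572509518
w7 handle yaw 15.291575070119325 [398.9209193  64.6201274  80.       ] [472.06793903  84.61932735  80.        ]
lat vs stripe 0.9403434273643896
lat vs stripe 1.061544238975003
```

View pics/top8full.png

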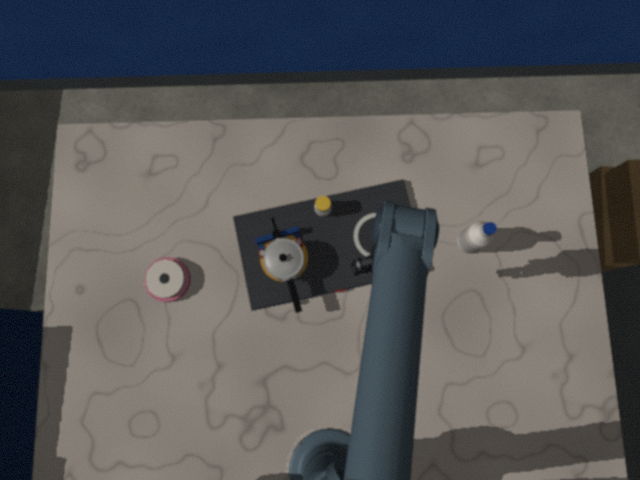

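Run:
```python
import cv2,numpy as np
a=cv2.imread('pics/top4c.png');t=cv2.imread('pics/top8.png');b=cv2.resize(t[170:320,225:425],None,fx=4,fy=4,interpolation=cv2.INTER_CUBIC)
g=lambda x:cv2.GaussianBlur(cv2.cvtColor(x,cv2.COLOR_BGR2GRAY),(0,0),2).astype(np.float32)
A,B=g(a),g(b)
for n,(y0,y1,x0,x1) in {'knob':(325,372,205,290),'lid':(265,370,155,320),'jar':(90,200,340,440),'park':(160,360,505,560)}.items():
    p,q=A[y0:y1,x0:x1],B[y0:y1,x0:x1];W=np.eye(2,3,dtype=np.float32)
    cc,W=cv2.findTransformECC(p,q,W,cv2.MOTION_TRANSLATION);print(n,cc,W[:,2]/4,'px (2.5mm/px)')
    T=B[y0-16:y1+16,x0-16:x1+16]
a=cv2.imread('pics/side5.png');b=cv2.imread('pics/side7.png');A,B=g(a),g(b)
for n,(y0,y1,x0,x1) in {'potR':(205,245,275,310),'jar':(195,240,330,360)}.items():
    W=np.eye(2,3,dtype=np.float32);cc,W=cv2.findTransformECC(A[y0:y1,x0:x1],B[y0:y1,x0:x1],W,cv2.MOTION_TRANSLATION);print('side',n,cc,W[:,2])
```

```text
knob 0.9839134502666604 [-0.01207601  0.00182563] px (2.5mm/px)
lid 0.9880386876673992 [0.01752599 0.03820814] px (2.5mm/px)
jar 0.9994753047398022 [-0.0119259   0.00419569] px (2.5mm/px)
park 0.9977908957032314 [-0.00550402 -0.02605147] px (2.5mm/px)
side potR 0.9993614510551948 [-0.0352729 -0.0073323]
side jar 0.9999515092913716 [-0.02467129  0.01458626]
```

The pot has not moved since the press (under 0.1 mm in both views), and the jar, bottle and wheels are where they were. Handing in.

```bash
python3 -c "
from cell import r
print(r.sign_off())"
```

```text
the job is handed in; nothing more can be done
None
```

The pot is home against both red rollers with its handle along the yellow stripe. I handed in at about 17 s with the gripper open and well clear of everything.

**What I did:** I gripped the handle, slid the pot across the heater to the yellow ring, then crept forward until the pot stopped. I pressed at about 8 to 14 N for roughly a second, then released and backed away.

**Last checks:**
- **Home:** Raising the push from 8 to 14 N moved the pot no further, and side force stayed near zero, so it is on both rollers. After release it had shifted by about 0.1 mm or less in the top and side views.
- **Handle:** It lies at 15.3° in the wrist camera against 15.15° for the stripe, about 1 mm off centre. A coarser top-camera reading gave 13.9°.
- **Bystanders:** The jar did not move. The bottle and wheels look unmoved in the top view, but I did not measure them.

**What went wrong or disagreed:**
- **Jam:** The first forward push stalled. The hand tilted about 3.4° while the pot stayed put and flat, so I released and regripped.
- **Slight lift:** While creeping forward, the wrist force showed the arm carrying the pot's full weight for a few steps. The pot probably rose by a fraction of a millimetre, at most about 1 mm.
- **Position:** One top-camera reading put the pot about 2 mm short of home, which is within calibration error.
- **Feeler:** I never saw the feeler itself once the pot covered it. That it is pushed in is inferred from the contact and the pot not moving.

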